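# Clamp a bolt in the cross-drilling fixture

### The job

Set the big hex bolt (the largest of the three) up in the drilling fixture for its split-pin hole: lay its shank in the V-block with the head towards the stop screw, and push it gently along the V until its head bears against the screw's tip. Then push the black clamp handle down past its dead point, until it snaps over and the rubber pad holds the bolt by itself with its head still home against the stop. Do not ram the stop or force the handle, and leave the other small parts where they lie.

Things in the scene. Friction and masses are not known exactly. Their poses are not given: they have to be found in the camera images.
- bolt_1: Big hex bolt, M16, bare steel, 70 mm long, 0.11 kg, the largest of three; lies loose on the table left of the fixture. Shank 16 mm in diameter, 59 mm long; head 12 mm thick, 24 mm across flats, 28 mm over corners. Origin under its middle, on the table; x to the head (head end x +35 mm, thread end x -34 mm).
- bolt_head (a point): Centre of the outer face of the big bolt's head, on the bolt's axis. x points along the bolt's true axis, out of the head.
- bolt_shank (a point): Point on the big bolt's axis 58 mm behind the head's outer face, 12 mm before the thread end: the best place to grip it, across the 16 mm shank. Axes as bolt_head. With the bolt on the table it is about 9 mm up, the axis rising 0.067 rad towards the head. Home in the V, the last 24 mm or more of the shank stay free, and the head is 9 mm or more clear of the V-block.
- fixture: Drilling fixture, bolted down, at a new place and angle each time: aluminium plate 156x96x12 mm with, in a row along its x, a steel V-block (x -71 to -51 mm), a stop bracket with screw (x -13 to 0; 34 wide, 56 high) and a toggle clamp (x 14 to 56). Origin on the table; plate from x -82 to 74, y -48 to 48. The red-handled clamp at the table's left end is another one, not part of the job.
- v_seat (a point): Point on the axis of the big bolt as it lies in the V, over the V-block's middle (61 mm from the fixture's origin), 44 mm above the table. x points along the V to the stop screw, z up. The V is 90 degrees, 20 mm long, open above and at both ends; its lips are level with this point, 11 mm either side; the block is 44 mm wide (58 at its foot). Past the V's open end nothing stands higher than the 12 mm plate.
- stop_screw: Adjustable end stop: steel screw, 10 mm in diameter, on the V's axis. Origin: centre of its tip, facing the V-block; x as the fixture's (away from the V-block). Set differently each time, the tip at fixture x -25 to -30 mm; it does not give. The bolt is home when bolt_head is here and a few newtons are felt; over 25 N spoils the setting.
- handle_swing (a joint): Handle angle, rad: 0 at the start (open, grip steep, arm and pad raised 64 degrees), grows as it is pushed over and down with 1 to 3 N. The pad meets the bolt near 0.84; then the grip resists with up to 10 N near 0.95, falling to 0 at the dead point, 1.08. Past that the clamp pulls on by itself to its firm stop at 1.165 and stays, some 35 N on the bolt. Let go sooner, it springs back.
- clamp_handle: The clamp handle. Origin: middle of its hinge, 39.5 mm along the fixture's x and 34 mm above the table, between the clamp's two cheeks (29 mm wide over all, up to 82 mm above the table); the hinge axis is the fixture's y.
- handle_grip (a point): Black rubber grip: bar 80 mm long (its x, away from the hinge), 14 wide (its y, the hinge's direction), 18 high. The point is its centre; at joint value q it is in the fixture's frame from the hinge at x = 99.3 cos(e), z = 99.3 sin(e) mm with e = 1.376 - q, and the bar rises at 1.08 - q rad. Pinch it across the 14 mm, letting it turn between the fingers, or push it. Over 100 N in all is forcing it.
- clamp_pad: Black rubber pad on the spindle of the clamp arm, 17 mm in diameter, 11 mm high. Origin: centre of its lower face. Closed, it presses on the bolt over the V's middle and gives a little. Raised, it stays 20 mm or more from the V's middle, over the stop bracket; arm and pad then reach 170 mm above the table.
- bolt_2: Small hex bolt, M12, 53 mm long, lying at the left. A bystander.
- bolt_3: Small hex bolt, M12, 58 mm long, lying at the front left. A bystander.
- nut_1: Hex nut, 24 mm across flats, 13 mm high, lying at the front left. A bystander.
- marker_2: Marker pen, 130 mm long, 18 mm thick, lying at the front edge. A bystander.
There are look-alikes about, which are no part of the job. What is shaped like the bolt_1 but pink is not meant.

How it is judged:
By the outcome, as a careful person would: the job done as asked, in the order asked, and still so for the second after the job is handed in, with the robot touching nothing.
It also fails if it takes over 67 s, if anything falls off the work surface, if the arm or the gripper's body presses on something with over 40 N, if the wrist force passes 120 N, or if a joint passes its speed limit or range.

### The arm

A 6-joint arm with a two-finger parallel gripper is mounted at the origin on a cart in front of the work surface, level with it; the furniture and walls round the work are solid. World frame = base frame: x ahead of the robot, y to its left, z up, the work surface at z = 0. Lengths are in m, angles in rad, forces in N, time in s.
With the tool pointing down it reaches from about 0.35 to 0.85 m from the base axis. Payload 8.1 kg.
Tool frame: the origin (TCP) lies on the centre line of the jaws, within the pads' length; the fingertips stand 14 mm ahead of it and the grasp point (between the pads) lies 5 mm behind it; z points along the fingers, y is the direction in which the jaws open and shut (so a half turn about z gives the same grasp; the last joint's range is limited). The gripper opens to 93 mm and grips with 3 to 60 N. Pads are 15 mm wide; open, the fingers measure 128 mm over their backs; the gripper's body (75 mm by 188 mm) begins 65 mm behind the grasp point.
Start: joints at [-1.246, 0.13, 1.488, -0, 1.523, -0.085], TCP at [0.239, -0.55, 0.233] pointing down, gripper open.
Joint ranges: [-2.96, 2.96], [-0.89, 2.26], [0.02, 2.5], [-1.34, 4.48], [0, 2.73], [-2.66, 2.66]. Speed limits (rad/s): [2.39, 2.39, 2.79, 3.14, 3.14, 3.14].

### API

Orientations are given as a rotation vector (axis times angle).
In Python, from plant import robot gives the robot as it stands.
- The arm moves only by the tool jog_arm, never from a script. Its argument "steps" is a list of rows, each a list of 7 numbers: the closure, from 0 (fully open) to 1 (shut), then the shift along the tool's x, y, z in m, then the turn, a rotation vector about the tool's x, y, z in rad. In form: [[jaw, tx, ty, tz, rx, ry, rz], ...]. A call has 1 to 5 rows; each row is the pose to reach, as a shift and turn from the pose measured when the call began, along the tool's axes at that moment; what a row does not reach only later rows make up. A row lasts 1/8 s, in which the tool goes at most 62.5 mm and 10.7 degrees, less where a joint would pass 70% of its speed; a pose out of reach is approached as far as the arm can. A call with a gripper value outside its range is refused whole. The fingers move at their own pace and stop on an object; "force" is the grip in N (left out, the last holds). Time passes only in rows, so rows that repeat a pose let the fingers close. It gives the time, the measured TCP pose, the force and the opening at its end, in the units of the state.
- robot.read_state(): the state, without advancing time (a new reading comes with each control period).
- robot.read_camera(name): name is "scene" or "top" or "wrist"; returns a dict with "image" (480x640x3 uint8, red, green, blue), "mtx" (3x3 intrinsics, pixels), "extrinsics" (4x4, takes a point from camera to world coordinates); the wrist camera has in their place "tool_from_camera" (4x4, takes a point from camera to tool coordinates, whose origin is the TCP and whose axes are the flange's). Camera axes: x right, y down, z forward; pixel columns grow to the right and rows downward; lengths in m; the calibration is good to about 2 mm. A picture is of the moment at which its call begins: read the wrist's pose just before it. There is no depth.
- robot.close_job(): hands the job in, once; it reports no verdict.
The state is a dict: "t": time; "q": joint angles; "dq": joint speeds; "joint_torque": joint torques, N m; "tool_pos": TCP position; "orientation": TCP orientation; "force": force on the tool from outside, world axes, zero at the start; "wrist_torque": the same for the moment, N m; "opening": finger opening in m.
Only numpy, scipy, OpenCV 4.12 (cv2) and the standard library are available. Lean on these libraries where they do the work, as an engineer would, in place of code of your own. Each camera call takes 0.05 s, during which the arm holds its last target.

## Working session

There is one attempt and no reset: what is moved stays moved. The work goes in short steps, Python scripts to look and compute and a tool call to move; the robot and the scene stay as the last step left them, time stands still between calls to the robot, and variables do not carry over. Pictures are saved under pics/ and viewed, and the job is handed in when it is done.

Besides the shell and the picture viewer there is one more tool, called after "Emit:" as name([rows], argument=value, ...), one row to a line, values as JSON. jog_arm: Moves the arm, as the interface text tells. Its arguments: {"type":"object","properties":{"steps":{"type":"array"},"force":{"type":"number"}},"required":["steps"]}

```bash
ls; mkdir -p pics; python3 - <<'E'
from plant import robot
import cv2,numpy as np
s=robot.read_state();print(s)
for n in ("scene","top"):
    c=robot.read_camera(n);cv2.imwrite(f"pics/{n}0.png",c["image"][:,:,::-1]);print(n,c["mtx"].tolist(),np.round(c["extrinsics"],4).tolist())
    np.savez(f"{n}0.npz",**c)
E
```

```text
pics
{'t': 0.0, 'q': array([-1.24643679e+00,  1.31155451e-01,  1.48927584e+00, -2.45554241e-05,
        1.52297037e+00, -8.53724023e-02]), 'dq': array([ 0.00039663, -0.00068533, -0.00089238,  0.0004934 , -0.00096819,
        0.00097725]), 'joint_torque': array([ 2.65429990e-03, -5.59828234e+01, -4.91760135e+01,  7.70307728e-02,
        3.55269166e-02, -1.08638142e-04]), 'tool_pos': array([ 0.2388745 , -0.54981591,  0.23159271]), 'orientation': array([-3.07414040e+00, -6.38749872e-01,  3.76778622e-04]), 'force': array([-0.00412409, -0.09945939, -0.12824657]), 'wrist_torque': array([ 0.01059085, -0.01379064,  0.03010545]), 'opening': 0.09320431303048286}
scene [[624.9493333301942, 0.0, 322.01389291620467], [0.0, 624.9493333301942, 245.78309377508555], [0.0, 0.0, 1.0]] [[-0.8698, -0.2894, 0.3995, -0.0613], [-0.4929, 0.5453, -0.678, 1.1334], [-0.0216, -0.7867, -0.617, 0.9929], [0.0, 0.0, 0.0, 1.0]]
top [[538.0908567254728, 0.0, 322.64171187077295], [0.0, 538.0908567254728, 241.61337905882334], [0.0, 0.0, 1.0]] [[-0.0104, -0.9769, 0.2136, 0.2376], [-0.9999, 0.011, 0.0016, 0.1753], [-0.0039, -0.2135, -0.9769, 1.3896], [0.0, 0.0, 0.0, 1.0]]
```

View pics/scene0.png

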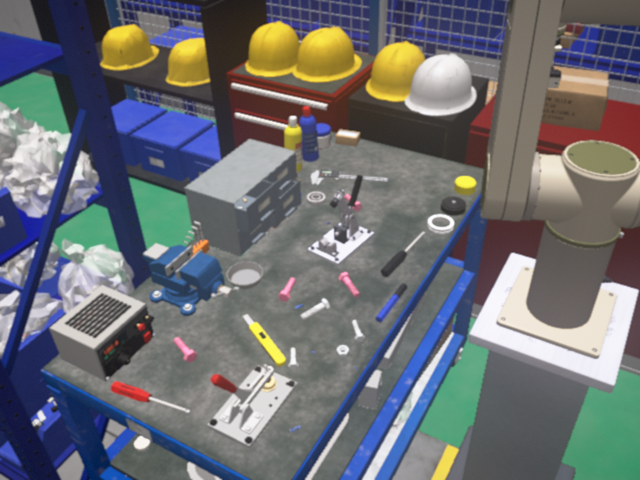

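View pics/top0.png

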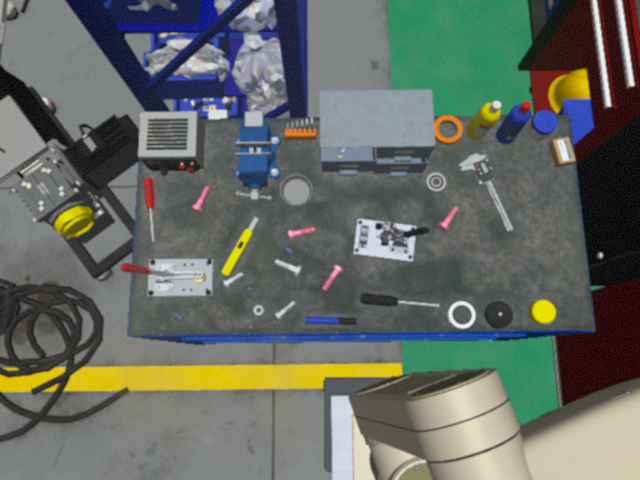

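The top view shows three grey bolts, at about (288,266), (233,279) and (285,310), and pink look-alikes at (300,232), (332,277), (449,216) and (200,198). The fixture is at (385,240). I'll enlarge to confirm which bolt is meant.

```bash
python3 - <<'E'
import cv2,numpy as np
i=cv2.imread("pics/top0.png");cv2.imwrite("pics/c1.png",cv2.resize(i[205:325,215:345],None,fx=5,fy=5,interpolation=cv2.INTER_CUBIC)[:600])
cv2.imwrite("pics/c2.png",cv2.resize(i[205:275,345:435],None,fx=8,fy=8,interpolation=cv2.INTER_CUBIC))
i=cv2.imread("pics/scene0.png");cv2.imwrite("pics/c3.png",cv2.resize(i[165:275,295:395],None,fx=5,fy=5,interpolation=cv2.INTER_CUBIC))
E
```

```text
(no output)
```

View pics/c1.png

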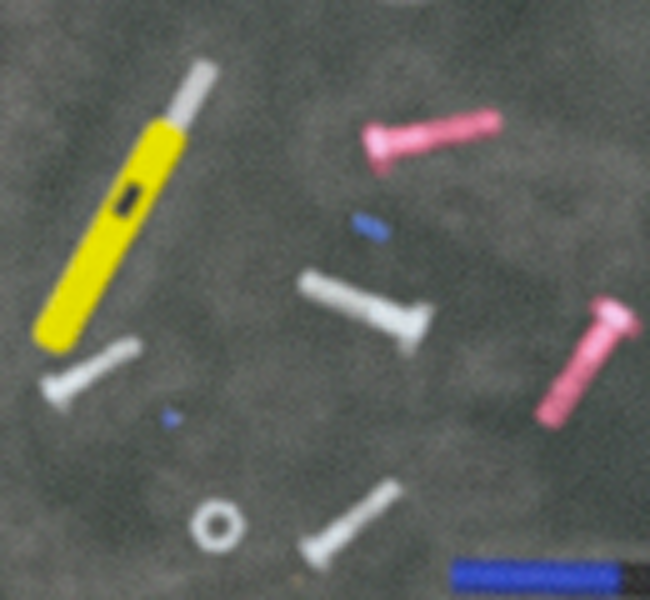

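View pics/c2.png

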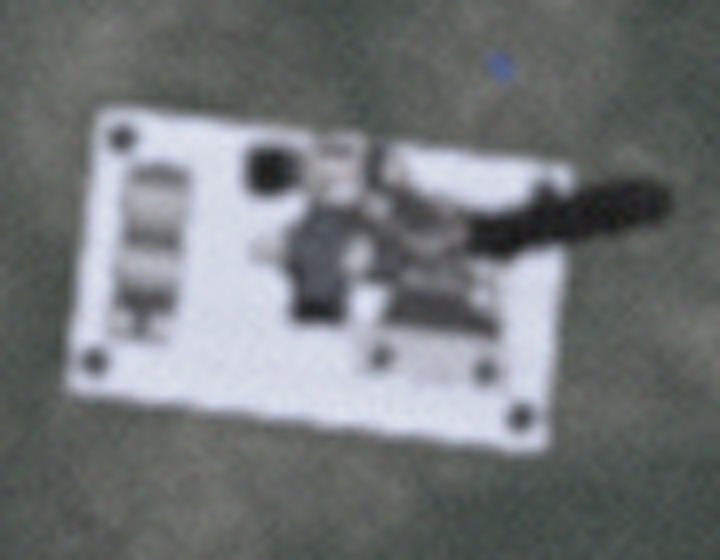

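View pics/c3.png

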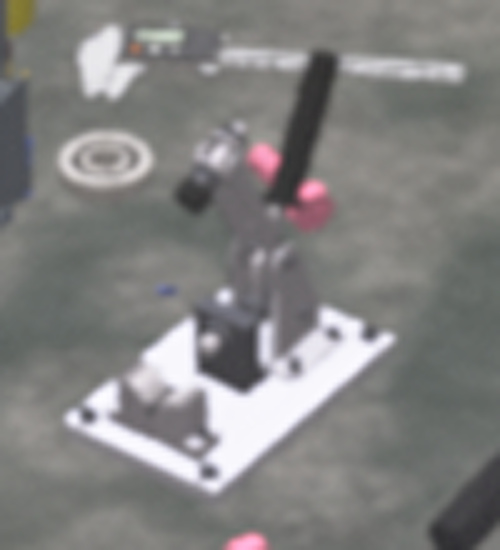

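The crop confirms it: the bare-steel bolt at (288,266) is the largest grey one, head at about (299,270). The other two grey bolts are clearly smaller, and the rest are pink. The V-block is on the left of the plate and the stop and clamp are on the right. Next I measure them.

```bash
cat > h.py <<'E'
import cv2,numpy as np
from scipy.spatial.transform import Rotation as R
def ray(c,px):
    d=np.linalg.inv(c["mtx"])@np.array([px[0],px[1],1.]);E=c["extrinsics"];return E[:3,3],E[:3,:3]@d
def onz(c,px,z):
    o,d=ray(c,px);return o+d*(z-o[2])/d[2]
def proj(c,P):
    E=c["extrinsics"];p=E[:3,:3].T@(np.asarray(P)-E[:3,3]);q=c["mtx"]@p;return q[:2]/q[2]
def wristcam(c,s):
    T=np.eye(4);T[:3,:3]=R.from_rotvec(s["orientation"]).as_matrix();T[:3,3]=s["tool_pos"]
    return dict(image=c["image"],mtx=c["mtx"],extrinsics=T@c["tool_from_camera"])
def tri(c1,p1,c2,p2):
    o1,d1=ray(c1,p1);o2,d2=ray(c2,p2)
    A=np.stack([d1,-d2],1);t=np.linalg.lstsq(A,o2-o1,rcond=None)[0];a=o1+d1*t[0];b=o2+d2*t[1];return (a+b)/2,np.linalg.norm(a-b)
E
python3 - <<'E'
from h import *
for n,roi,broi in (("top",(345,205,435,275),(270,255,305,280)),("scene",(300,215,380,270),(298,295,332,322))):
    c=dict(np.load(n+"0.npz"));im=c["image"].astype(int)
    x0,y0,x1,y1=roi;sub=im[y0:y1,x0:x1]
    m=((sub.min(2)>165)).astype(np.uint8);cs=max(cv2.findContours(m,0,2)[0],key=cv2.contourArea)
    r=cv2.boxPoints(cv2.minAreaRect(cs))+[x0,y0]
    hull=cv2.convexHull(cs); ap=cv2.approxPolyDP(hull,4,True)[:,0]+[x0,y0]
    print(n,"box",r.tolist(),"poly",ap.tolist())
    for p in ap: print(np.round(onz(c,p,.012),4))
    x0,y0,x1,y1=broi;sub=im[y0:y1,x0:x1]
    m=((sub.min(2)>130)).astype(np.uint8);cs=max(cv2.findContours(m,0,2)[0],key=cv2.contourArea)[:,0]+[x0,y0]
    vx,vy,ax,ay=cv2.fitLine(cs.astype(np.float32),2,0,.01,.01)[:,0];t=(cs-[ax,ay])@[vx,vy]
    e=[np.array([ax+k*vx,ay+k*vy]) for k in(t.min(),t.max())]
    print("bolt",np.round(e,1).tolist(),[np.round(onz(c,p,.012),4).tolist() for p in e], cs.ptp(0) if hasattr(cs,'ptp') else 0)
E
```

```text
top box [[352.6812210083008, 252.89083099365234], [357.32750701904297, 218.04367065429688], [416.5414810180664, 225.9388656616211], [411.8951950073242, 260.78602600097656]] poly [[358, 219], [379, 221], [414, 237], [412, 260], [354, 253]]
[0.5989 0.0834 0.012 ]
[0.5928 0.0281 0.012 ]
[ 0.5484 -0.0623  0.012 ]
[ 0.4872 -0.0542  0.012 ]
[0.5074 0.0961 0.012 ]
bolt [[275.1, 259.9], [298.7, 271.7]] [[0.4914, 0.3019, 0.012], [0.4598, 0.2404, 0.012]] 0
scene box [[307.1529417037964, 248.0117645263672], [353.02353286743164, 208.69411659240723], [373.56471252441406, 232.6588249206543], [327.69411849975586, 271.9764709472656]] poly [[373, 232], [338, 263], [308, 249], [331, 229], [360, 226]]
[ 0.485  -0.0577  0.012 ]
[0.5054 0.0966 0.012 ]
[0.5987 0.0836 0.012 ]
[ 0.5883 -0.0179  0.012 ]
[ 0.5269 -0.0655  0.012 ]
bolt [[300.5, 316.8], [328.2, 301.4]] [[0.49, 0.3007, 0.012], [0.4597, 0.228, 0.012]] 0
```

```bash
cat >> h.py <<'E'
def toolR(ang,tilt=0.):
    """tool down, tool x at world yaw ang (rad); tilt: tool x raised(+)/lowered(-) by tilt about tool y"""
    x=np.array([np.cos(ang),np.sin(ang),0]);z=np.array([0,0,-1.]);y=np.cross(z,x)
    x2=np.cos(tilt)*x-np.sin(tilt)*z; z2=np.cross(x2,y)
    return np.stack([x2,y,z2],1)
def rel(s,p,Rm):
    R0=R.from_rotvec(s["orientation"]).as_matrix()
    return np.round(R0.T@(np.asarray(p)-s["tool_pos"]),4).tolist(),np.round(R.from_matrix(R0.T@Rm).as_rotvec(),4).tolist()
E
python3 - <<'E'
from h import *
from plant import robot
s=robot.read_state();c=robot.read_camera("wrist");print(np.round(c["tool_from_camera"],4),c["mtx"])
a=np.arctan2(.91,.42)
print(rel(s,[.47,.262,.22],toolR(a)))
cv2.imwrite("pics/w0.png",c["image"][:,:,::-1])
E
```

```text
[[ 0.000e+00 -9.567e-01 -2.911e-01  8.330e-02]
 [ 1.000e+00 -4.000e-04  1.300e-03  5.000e-04]
 [-1.300e-03 -2.911e-01  9.567e-01 -1.512e-01]
 [ 0.000e+00  0.000e+00  0.000e+00  1.000e+00]] [[348.26170539   0.         319.6848509 ]
 [  0.         348.26170539 244.72166734]
 [  0.           0.           1.        ]]
([0.5354, -0.6525, 0.0128], [-0.0015, -0.0007, -0.7286])
```

Emit:
jog_arm([
  [0, 0.05, -0.03, -0.05, 0, 0, -0.15],
  [0, 0.1, -0.08, -0.05, 0, 0, -0.3],
  [0, 0.15, -0.13, -0.05, 0, 0, -0.45],
  [0, 0.19, -0.18, -0.05, 0, 0, -0.6],
  [0, 0.23, -0.23, -0.05, 0, 0, -0.7286],
])

```text
t: 0.78
tool_pos: [0.3503, -0.2745, 0.2819]
orientation: [-2.641, -1.698, -0.001]
force: [0.7, -0.4, 0.4]
opening: 0.093
```

```bash
python3 - <<'E'
from h import *
from plant import robot
s=robot.read_state();a=np.arctan2(.91,.42);print(s['tool_pos'],s['force'])
print(rel(s,[.47,.262,.25],toolR(a)))
E
```

```text
[ 0.35029339 -0.2744595   0.2818695 ] [ 0.67393751 -0.42790727  0.4037644 ]
([0.5377, -0.1138, 0.0326], [-0.0009, -0.0013, 0.0043])
```

Emit:
jog_arm([
  [0, 0.06, -0.013, 0, 0, 0, 0],
  [0, 0.12, -0.026, 0, 0, 0, 0],
  [0, 0.18, -0.039, 0, 0, 0, 0],
  [0, 0.24, -0.052, 0, 0, 0, 0],
  [0, 0.3, -0.065, 0, 0, 0, 0],
])

```text
t: 1.4
tool_pos: [0.4156, 0.0275, 0.2824]
orientation: [-2.642, -1.698, -0.002]
force: [0.9, 0.9, 0.2]
opening: 0.0928
```

```bash
python3 - <<'E'
from h import *
from plant import robot
s=robot.read_state();a=np.arctan2(.91,.42);print(s['tool_pos'],s['dq'].round(2))
c=robot.read_camera("wrist");cv2.imwrite("pics/w1.png",c["image"][:,:,::-1]);c=wristcam(c,s);np.savez("w1.npz",**c)
s=robot.read_state()
print(rel(s,[.47,.262,.22],toolR(a)))
E
```

```text
[0.41563553 0.02745681 0.28235653] [ 1.2   0.32 -0.23 -0.   -0.09  1.19]
([0.2292, -0.0439, 0.0636], [-0.0018, -0.0055, 0.0101])
```

View pics/w1.png

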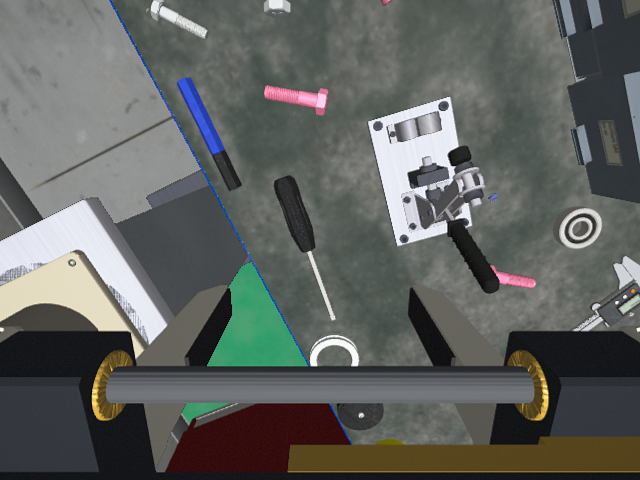

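The wrist picture shows the fixture at about (420,170), with the V-block at (415,125). The arm was still moving, so I won't measure from this one. On to the bolt.

Emit:
jog_arm([
  [0, 0.06, -0.012, 0.015, 0, 0, 0],
  [0, 0.12, -0.024, 0.03, 0, 0, 0],
  [0, 0.18, -0.035, 0.045, 0, 0, 0],
  [0, 0.225, -0.044, 0.06, 0, -0.005, 0.01],
  [0, 0.229, -0.044, 0.064, 0, -0.005, 0.01],
])

```text
t: 2.08
tool_pos: [0.4686, 0.2646, 0.2168]
orientation: [-2.64, -1.697, 0.007]
force: [-0.6, -0.5, -1.0]
opening: 0.0926
```

Emit:
jog_arm([
  [0, 0, 0, 0, 0, 0, 0],
  [0, 0, 0, 0, 0, 0, 0],
])

```text
t: 2.33
tool_pos: [0.4687, 0.2637, 0.2172]
orientation: [-2.641, -1.696, 0.007]
force: [0.2, -0.2, 0.1]
opening: 0.0928
```

```bash
python3 - <<'E'
from h import *
from plant import robot
s=robot.read_state();print(s['tool_pos'],s['dq'].round(3))
c=robot.read_camera("wrist");cv2.imwrite("pics/w2.png",c["image"][:,:,::-1]);c=wristcam(c,s);np.savez("w2.npz",**c)
E
```

```text
[0.4686511  0.26369035 0.21715194] [-0.011 -0.014 -0.001 -0.003 -0.     0.002]
```

View pics/w2.png

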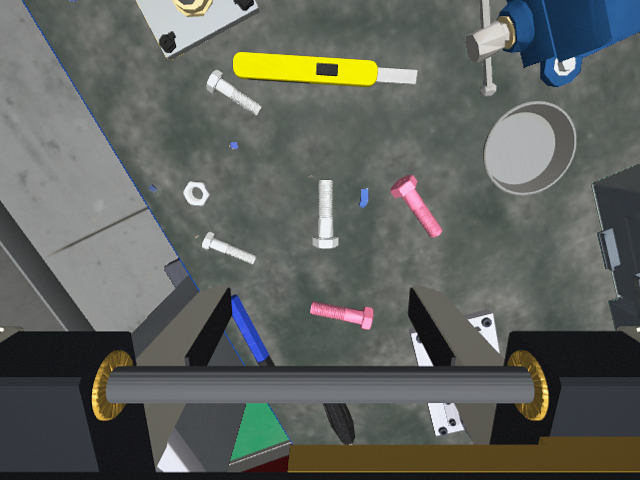

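The bolt lies nearly along the image column: thread end at (326,181), head at (325,243), head pointing towards −tool x. I segment it now.

```bash
cat > bolt.py <<'E'
from h import *
def bolt(c,roi,thr=125):
    x0,y0,x1,y1=roi;sub=c["image"].astype(int)[y0:y1,x0:x1]
    m=((sub.min(2)>thr)).astype(np.uint8);m=cv2.morphologyEx(m,cv2.MORPH_CLOSE,np.ones((5,5)))
    cs=max(cv2.findContours(m,0,1)[0],key=cv2.contourArea)
    f=np.zeros_like(m);cv2.drawContours(f,[cs],-1,1,-1);return f
E
python3 - <<'E'
from bolt import *
c=dict(np.load("w2.npz"));f=bolt(c,(300,170,350,255))
v=np.image=[]
for r in range(f.shape[0]):
    n=np.flatnonzero(f[r])
    if len(n): v.append((r+170,n[0]+300,n[-1]+300,len(n)))
print([x for x in v if x[0]%4==0 or x is v[0] or x is v[-1]])
v=np.array(v);sh=v[(v[:,0]>188)&(v[:,0]<228)]
mid=(sh[:,1]+sh[:,2])/2
k=np.polyfit(sh[:,0],mid,1);print(k)
A=onz(c,(np.polyval(k,190),190),.0085);B=onz(c,(np.polyval(k,228),228),.0105)
print(A,B,"axis ang",np.arctan2(*(B-A)[[1,0]]))
for r in (v[0,0],v[-1,0]): print(r,onz(c,(np.polyval(k,r),r),.010))
# scene view of head?
E
```

```text
[(180, np.int64(319), np.int64(331), 13), (184, np.int64(319), np.int64(332), 14), (188, np.int64(319), np.int64(332), 14), (192, np.int64(319), np.int64(332), 14), (196, np.int64(319), np.int64(332), 14), (200, np.int64(319), np.int64(332), 14), (204, np.int64(319), np.int64(332), 14), (208, np.int64(319), np.int64(332), 14), (212, np.int64(319), np.int64(331), 13), (216, np.int64(319), np.int64(332), 14), (220, np.int64(318), np.int64(332), 15), (224, np.int64(318), np.int64(332), 15), (228, np.int64(318), np.int64(332), 15), (232, np.int64(318), np.int64(332), 15), (236, np.int64(318), np.int64(332), 15), (240, np.int64(312), np.int64(338), 27), (244, np.int64(312), np.int64(338), 27), (248, np.int64(320), np.int64(330), 11)]
[-1.45748988e-02  3.28364912e+02]
[0.48816723 0.28902882 0.0085    ] [0.47119861 0.25294885 0.0105    ] axis ang -2.0104077687395083
180 [0.49255482 0.29842863 0.01      ]
248 [0.46169508 0.23268503 0.01      ]
```

```bash
python3 - <<'E'
from h import *
from plant import robot
s=robot.read_state();a=-2.0104+np.pi
Rm=toolR(a,-.067);P=np.array([.4878,.2883,.009])
G=P-.0075*Rm[:,2];print(G,Rm)
print(rel(s,G-[0,0,-.05],Rm));print(rel(s,G,Rm))
E
```

```text
[0.48801369 0.28875438 0.01648317] [[ 0.424626    0.9049204  -0.02849259]
 [ 0.90289007 -0.42558085 -0.06058432]
 [-0.06694988  0.         -0.99775634]]
([0.0311, 0.0076, 0.1509], [-0.0041, -0.0654, 0.01])
([0.0312, 0.0078, 0.2009], [-0.0041, -0.0654, 0.01])
```

Emit:
jog_arm([
  [0.55, 0.01, 0.003, 0.05, 0, -0.03, 0.005],
  [0.55, 0.02, 0.006, 0.1, -0.004, -0.065, 0.01],
  [0.55, 0.0311, 0.0076, 0.15, -0.004, -0.0654, 0.01],
  [0.55, 0.0311, 0.0077, 0.165, -0.004, -0.0654, 0.01],
  [0.55, 0.0312, 0.0078, 0.165, -0.004, -0.0654, 0.01],
])

```text
t: 3.0
tool_pos: [0.488, 0.2878, 0.0526]
orientation: [2.622, 1.663, -0.09]
force: [0.3, 0.5, 0.7]
opening: 0.0477
```

```bash
cat > g.py <<'E'
from h import *
from plant import robot
s=robot.read_state();a=-2.0104+np.pi
Rm=toolR(a,-.067);P=np.array([.4878,.2883,.009])
G=P-.0075*Rm[:,2]
print(s['tool_pos'],s['force'].round(2),s['opening'],rel(s,G,Rm))
E
python3 g.py; python3 - <<'E'
from h import *
from plant import robot
s=robot.read_state()
c=robot.read_camera("wrist");cv2.imwrite("pics/w3.png",c["image"][:,:,::-1])
E
```

```text
[0.48802129 0.28776154 0.05262248] [0.27 0.54 0.74] 0.04765453834756508 ([0.0033, -0.0004, 0.036], [-0.0007, 0.001, -0.0008])
```

View pics/w3.png

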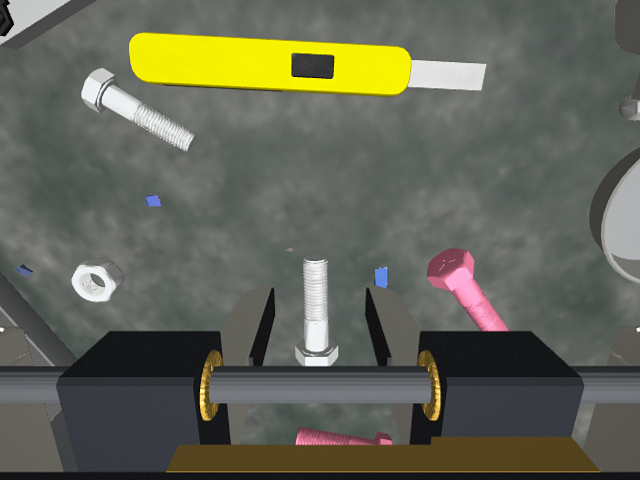

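The bolt, at (315,305), is centred between the fingers. Now down and close.

Emit:
jog_arm([
  [0.55, 0.003, 0, 0.02, 0, 0.001, 0],
  [0.55, 0.003, 0, 0.034, 0, 0.001, 0],
  [0.55, 0.003, 0, 0.036, 0, 0.001, 0],
  [0.55, 0.003, 0, 0.036, 0, 0.001, 0],
])

```text
t: 3.55
tool_pos: [0.4892, 0.2889, 0.0178]
orientation: [2.622, 1.663, -0.085]
force: [0.4, -0.1, -0.7]
opening: 0.042
```

```bash
python3 g.py
```

```text
[0.4892035 0.2888517 0.0178327] [ 0.43 -0.06 -0.75] 0.04196276431706287 ([-0.0005, -0.001, 0.0014], [0.0007, -0.0018, -0.0008])
```

Emit:
jog_arm([
  [0.8, -0.0005, -0.001, 0.0015, 0, 0, 0],
  [1, -0.0005, -0.001, 0.0015, 0, 0, 0],
  [1, -0.0005, -0.001, 0.0015, 0, 0, 0],
  [1, -0.0005, -0.001, 0.0015, 0, 0, 0],
  [1, -0.0005, -0.001, 0.0015, 0, 0, 0],
], force=30)

```text
t: 4.18
tool_pos: [0.4882, 0.2889, 0.0166]
orientation: [2.622, 1.663, -0.084]
force: [0.4, -0.7, 1.3]
opening: 0.0148
```

Emit:
jog_arm([
  [1, 0, 0, 0, 0, 0, 0],
  [1, 0, 0, 0, 0, 0, 0],
])

```text
t: 4.42
tool_pos: [0.4882, 0.2889, 0.0166]
orientation: [2.622, 1.663, -0.084]
force: [0.4, -0.6, -0.1]
opening: 0.0144
```

```bash
python3 g.py
```

```text
[0.48824284 0.28886002 0.01658035] [ 0.37 -0.62 -0.05] 0.014370126074267695 ([-0.0002, -0.0002, 0.0001], [0.0009, -0.0021, -0.0008])
```

```bash
python3 - <<'E'
from h import *
from plant import robot
s=robot.read_state();a=-1.7022+np.pi
print(rel(s,[.488,.288,.15],toolR(a,0)));print(rel(s,[.53,-.0,.32],toolR(a,0)))
E
```

```text
([-0.0095, 0.0003, -0.1331], [-0.009, 0.0645, -0.3088])
([-0.2627, 0.1612, -0.2868], [-0.009, 0.0645, -0.3088])
```

Emit:
jog_arm([
  [1, -0.001, 0, -0.02, 0, 0, 0],
  [1, -0.003, 0, -0.06, 0, 0, 0],
  [1, -0.008, 0, -0.12, 0, 0, 0],
  [1, -0.012, 0, -0.18, 0, 0.03, -0.1],
  [1, -0.05, 0.04, -0.23, 0, 0.05, -0.2],
])

```text
t: 5.05
tool_pos: [0.5058, 0.2499, 0.246]
orientation: [2.462, 1.946, -0.016]
force: [1.9, 1.2, -1.0]
opening: 0.0148
```

```bash
python3 - <<'E'
from h import *
from plant import robot
s=robot.read_state();a=-1.7022+np.pi
print(s['opening'],s['tool_pos'],rel(s,[.53,-.0,.32],toolR(a,0)))
E
```

```text
0.014846048025911197 [0.50583014 0.24989718 0.24596105] ([-0.2383, 0.081, -0.072], [-0.004, 0.0098, -0.1017])
```

Emit:
jog_arm([
  [1, -0.05, 0.02, -0.05, 0, 0, -0.05],
  [1, -0.11, 0.04, -0.072, 0, 0.01, -0.1],
  [1, -0.17, 0.06, -0.072, -0.004, 0.01, -0.1],
  [1, -0.225, 0.08, -0.072, -0.004, 0.01, -0.1],
  [1, -0.238, 0.081, -0.072, -0.004, 0.01, -0.1],
])

```text
t: 5.68
tool_pos: [0.5298, -0.003, 0.3218]
orientation: [2.366, 2.064, 0.001]
force: [0.1, 0.9, -0.9]
opening: 0.0144
```

Emit:
jog_arm([
  [1, 0, 0, 0, 0, 0, 0],
  [1, 0, 0, 0, 0, 0, 0],
  [1, 0, 0, 0, 0, 0, 0],
])

```text
t: 6.05
tool_pos: [0.5298, -0.0017, 0.3221]
orientation: [2.365, 2.066, 0.002]
force: [-0.0, 0.0, -0.4]
opening: 0.0146
```

```bash
python3 - <<'E'
from h import *
from plant import robot
s=robot.read_state();print(s['tool_pos'],s['dq'].round(3),s['opening'],s['force'])
c=robot.read_camera("wrist");cv2.imwrite("pics/w4.png",c["image"][:,:,::-1]);c=wristcam(c,s);np.savez("w4.npz",**c)
E
```

```text
[ 0.52979059 -0.00173225  0.3220698 ] [ 0.005  0.006  0.004 -0.001 -0.002 -0.003] 0.014568911599248727 [-0.03569562  0.01017331 -0.42653711]
```

View pics/w4.png

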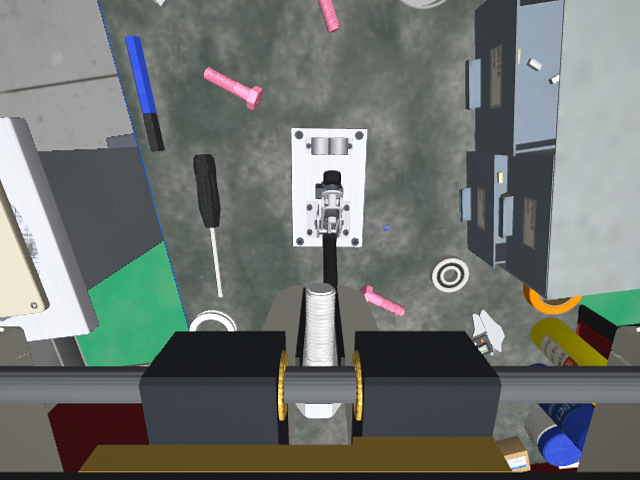

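The fixture is fully in view: plate corners near (291,129), (367,128), (362,246) and (294,246), V-groove at (331,146). The bolt is held straight at (320,310). I measure both next.

```bash
python3 - <<'E'
from h import *
c=dict(np.load("w4.npz"));im=c["image"]
k=cv2.resize(im[120:255,280:380,::-1],None,fx=5,fy=5,interpolation=cv2.INTER_CUBIC)[:600]
b=cv2.resize(im[270:420,285:355,::-1],None,fx=4,fy=4,interpolation=cv2.INTER_CUBIC)
o=np.zeros((600,800,3),np.uint8);o[:k.shape[0],:500]=k;o[:600,510:790]=b[:,:280];cv2.imwrite("pics/c4.png",o)
g=im.min(2)
sub=im[120:255,280:380].astype(int)
m=(sub.min(2)>150).astype(np.uint8)
cs=max(cv2.findContours(m,0,1)[0],key=cv2.contourArea)
# edge fits per side via row/col extents
f=np.zeros_like(m);cv2.drawContours(f,[cs],-1,1,-1)
rows=np.arange(15,110);L=[];Rr=[];rr=[]
for r in rows:
    n=np.flatnonzero(f[r]); 
    if len(n): L.append(n[0]+279.5);Rr.append(n[-1]+280.5);rr.append(r+120)
def rf(x,y):
    x=np.array(x,float);y=np.array(y,float)
    for _ in range(4):
        k=np.polyfit(x,y,1);e=abs(y-np.polyval(k,x));ok=e<max(1,2*e.std());x,y=x[ok],y[ok]
    return k
kl=rf(rr,L);kr=rf(rr,Rr)
T=[];B=[];cc=[]
for q in range(16,82):
    n=np.flatnonzero(f[:,q]);
    if len(n): T.append(n[0]+119.5);B.append(n[-1]+120.5);cc.append(q+280)
kt=rf(cc,T);kb=rf(cc,B)
def X(kv,kh): # col=kv[0]*row+kv[1]; row=kh[0]*col+kh[1]
    r=(kh[0]*kv[1]+kh[1])/(1-kh[0]*kv[0]);return np.array([kv[0]*r+kv[1],r])
C=[X(kl,kt),X(kr,kt),X(kr,kb),X(kl,kb)]
W=[onz(c,p,.012) for p in C]
print(np.round(C,1).tolist());print(np.round(W,4))
W=np.array(W)
print([np.linalg.norm(W[i]-W[(i+1)%4]) for i in range(4)])
d=(W[2]+W[3]-W[0]-W[1])[:2];print("yaw x",np.arctan2(d[1],d[0]),"yaw from y",[np.arctan2(*(W[i]-W[j])[[1,0]])-np.pi/2 for i,j in((1,0),(2,3))])
print("centre",W.mean(0))
E
```

```text
[[290.7, 127.2], [366.8, 128.9], [361.7, 246.5], [292.3, 246.3]]
[[ 0.5096  0.0971  0.012 ]
 [ 0.604   0.0822  0.012 ]
 [ 0.5823 -0.0712  0.012 ]
 [ 0.487  -0.0579  0.012 ]]
[np.float64(0.09564165159359118), np.float64(0.15491166514607926), np.float64(0.09624068407011191), np.float64(0.15660253325235368)]
yaw x -1.7136852891214835 yaw from y [np.float64(-1.7267382142947736), np.float64(-1.7090873896035168)]
centre [0.5457135  0.01256142 0.012     ]
```

View pics/c4.png

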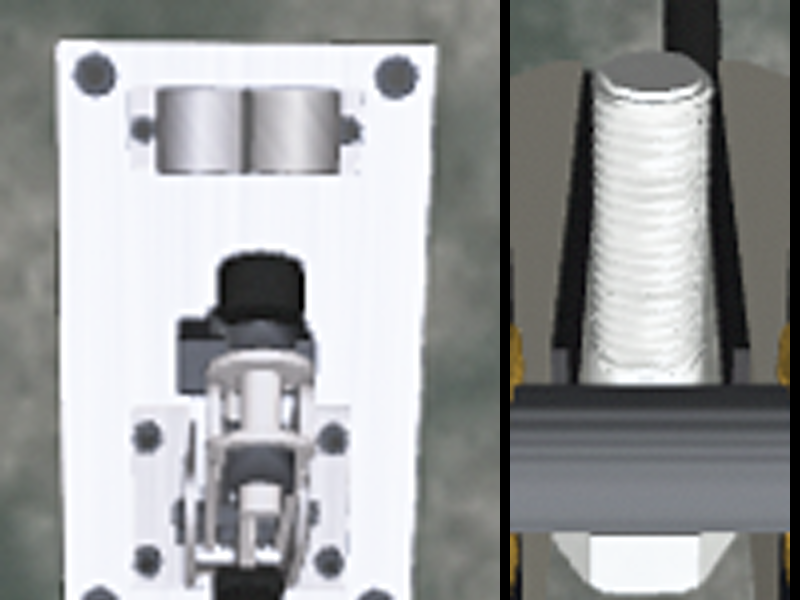

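Emit:
jog_arm([
  [1, 0, 0, 0.04, 0, 0, 0],
  [1, 0, 0, 0.08, 0, 0, 0],
  [1, 0, 0, 0.08, 0, 0, 0],
  [1, 0, 0, 0.08, 0, 0, 0],
  [1, 0, 0, 0.08, 0, 0, 0],
])

```text
t: 6.72
tool_pos: [0.5311, -0.0017, 0.2444]
orientation: [2.362, 2.065, 0.006]
force: [-0.1, -0.1, -0.9]
opening: 0.0143
```

```bash
python3 - <<'E'
from h import *
from plant import robot
s=robot.read_state();print(s['tool_pos'],s['dq'].round(3),s['opening'],s['force'])
c=robot.read_camera("wrist");c=wristcam(c,s);np.savez("w5.npz",**c)
im=c["image"]
cv2.imwrite("pics/w5.png",cv2.resize(im[40:240,240:440,::-1],None,fx=3,fy=3,interpolation=cv2.INTER_CUBIC))
c4=dict(np.load("w4.npz"))
for cc in (c4,c):
  s5=0
# expected held thread end in image if y=0
T=robot.read_camera("wrist")["tool_from_camera"]
for x,z in((.0115,.0075),(-.058,.0075)):
    p=np.linalg.inv(T)@[x,0,z,1];q=c["mtx"]@p[:3];print(q[:2]/q[2])
E
```

```text
[ 0.53111889 -0.00169041  0.24441016] [-0.004 -0.001  0.004 -0.001 -0.003 -0.001] 0.014289003776839063 [-0.10399007 -0.08682934 -0.87327859]
[315.59866549 287.19303761]
[316.02707306 402.82966691]
```

View pics/w5.png

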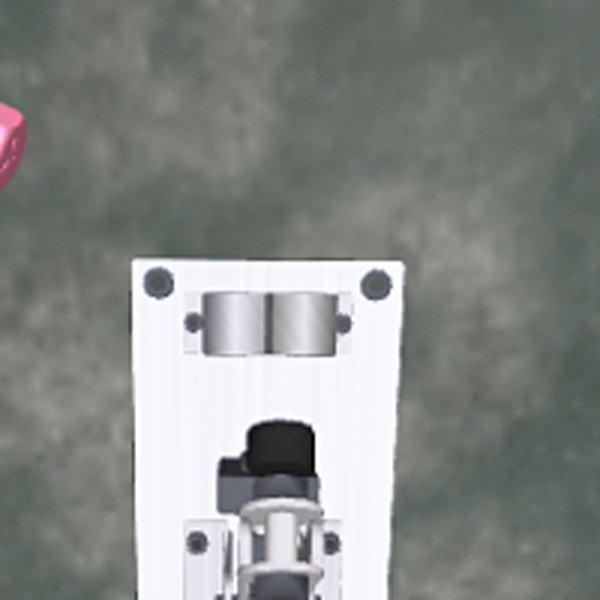

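```bash
python3 - <<'E'
from h import *
c=dict(np.load("w5.npz"));im=c["image"].astype(float)
g=im.mean(2)
# crease: darkest narrow column in rows 139..156 between 322..338
rows=range(140,156);cols=[]
for r in rows:
    w=g[r,324:336];w=w.max()-w;w=np.clip(w-w.max()*.5,0,None);cols.append(324+(w*np.arange(len(w))).sum()/w.sum())
k=np.polyfit(list(rows),cols,1);print("crease",k,np.polyval(k,[140,156]))
yt=c["extrinsics"][:3,:3]@[1,0,0];print(yt)
for r in(137.3,158.3):
    P=onz(c,(np.polyval(k,r)+.0,r),.033);print(P.round(4),(P-.0025*yt).round(4))
# block edges at its ends
for r in (148,):
    print(np.round(g[r,300:360]).astype(int).tolist())
    for col in(307.3,352.3):
        print(onz(c,(col,r),.044)-.0025*yt)
# plate corners
print([ (onz(c,p,.012)-.0025*yt).round(4).tolist() for p in((240+133/3,40+259/3),(240+405/3,40+262/3))])
E
```

```text
crease [-1.81499820e-02  3.31890577e+02] [329.3495799  329.05918018]
[ 0.99098974 -0.1337723   0.00665615]
[0.5552 0.0787 0.033 ] [0.5527 0.079  0.033 ]
[0.5522 0.0586 0.033 ] [0.5498 0.0589 0.033 ]
[254, 200, 120, 86, 84, 93, 109, 97, 102, 120, 134, 147, 160, 176, 192, 204, 216, 228, 238, 233, 226, 222, 215, 207, 201, 190, 187, 184, 124, 90, 97, 147, 162, 169, 172, 180, 189, 201, 213, 220, 226, 230, 222, 212, 199, 188, 178, 164, 148, 131, 122, 113, 100, 92, 91, 94, 102, 213, 250, 248]
[0.52976807 0.0720414  0.04398336]
[0.57317948 0.06617372 0.04398336]
[[0.5082, 0.0961, 0.012], [0.6019, 0.0825, 0.012]]
```

```bash
python3 - <<'E'
from h import *
t=dict(np.load("top0.npz"));c=dict(np.load("scene0.npz"))
u=np.array([np.cos(-1.709),np.sin(-1.709),0]);V=np.array([.5512,.069,.044])
for P in (onz(t,(377.2,236.2),.044),onz(c,(337,233),.044)): print(P,(P-V)@u)
# V block in top view: ends
for px in ((359.5,231),(368.5,232)): print(onz(t,px,.044),(onz(t,px,.044)-V)@u)
im=t["image"][:,:,::-1];a=cv2.resize(im[225:250,352:400],None,fx=12,fy=12,interpolation=cv2.INTER_CUBIC)
b=cv2.resize(c["image"][215:255,310:360,::-1],None,fx=12,fy=7,interpolation=cv2.INTER_CUBIC)
o=np.zeros((590,610,3),np.uint8);o[:300,:576]=a;o[305:585,:600]=b;cv2.imwrite("pics/c5.png",o)
E
```

```text
[0.54435882 0.03746345 0.044     ] 0.032178320412235464
[0.54549179 0.02736567 0.044     ] 0.0420237355729536
[0.55857676 0.08249346 0.044     ] -0.014381057138280235
[0.55567526 0.05944765 0.044     ] 0.008844740152931024
```

View pics/c5.png

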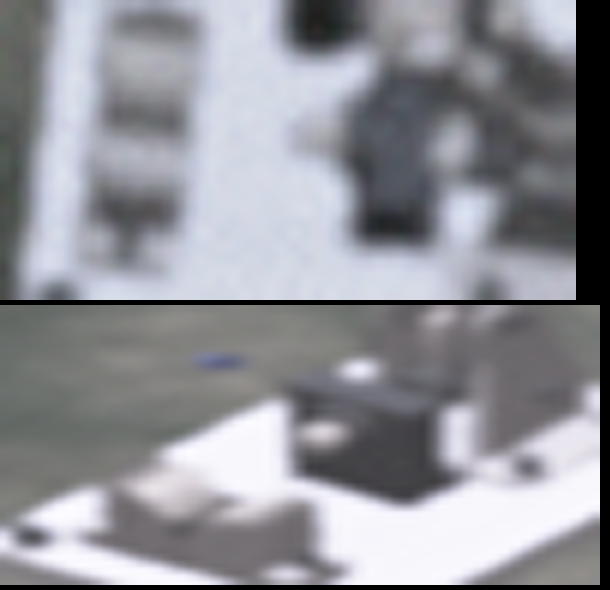

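```bash
python3 - <<'E'
from h import *
from plant import robot
s=robot.read_state();T=robot.read_camera("wrist")["tool_from_camera"];M=dict(np.load("w5.npz"))["mtx"]
for pit in(-.06,0,.06):
  o=[]
  for x,dz in((.012,.008),(.012,-.008),(-.058,-.012),(-.046,-.012)):
    X=x*np.cos(pit);Z=.0075+dz-x*np.sin(pit)
    p=np.linalg.inv(T)@[X,0,Z,1];q=M@p[:3];o.append(round((q[1]/q[2]),1))
  print(pit,o)
c=dict(np.load("w5.npz"));print(c["image"][265:300,321].min(1).tolist());print(c["image"][395:440,321].min(1).tolist())
u=np.array([np.cos(-1.709),np.sin(-1.709),0]);V=np.array([.5512,.069,.044])
Rm=toolR(-1.709+np.pi);print(Rm)
P=V-.032*u-.0075*Rm[:,2];print(P)
for h in(.15,.04,.01):print(h,rel(s,P+[0,0,h],Rm))
E
```

```text
-0.06 [np.float64(279.5), np.float64(292.5), np.float64(424.7), np.float64(404.4)]
0 [np.float64(280.0), np.float64(293.1), np.float64(419.6), np.float64(400.6)]
0.06 [np.float64(280.5), np.float64(293.8), np.float64(414.4), np.float64(396.6)]
[129, 73, 52, 56, 57, 55, 79, 112, 117, 113, 114, 96, 91, 112, 118, 118, 119, 117, 112, 112, 111, 113, 112, 114, 111, 111, 110, 100, 249, 255, 155, 235, 250, 246, 246]
[128, 131, 128, 129, 125, 119, 116, 117, 102, 245, 248, 246, 246, 246, 245, 246, 246, 246, 246, 246, 246, 247, 255, 175, 118, 123, 124, 127, 126, 128, 123, 120, 122, 124, 124, 119, 118, 122, 121, 122, 120, 118, 117, 116, 116]
[[ 0.13776414  0.99046506  0.        ]
 [ 0.99046506 -0.13776414  0.        ]
 [ 0.          0.         -1.        ]]
[0.55560845 0.10069488 0.0515    ]
0.15 ([0.1049, 0.0106, 0.0424], [0.0047, 0.0, 0.0038])
0.04 ([0.1049, 0.0101, 0.1524], [0.0047, 0.0, 0.0038])
0.01 ([0.1049, 0.0099, 0.1824], [0.0047, 0.0, 0.0038])
```

Emit:
jog_arm([
  [1, 0.06, 0.005, 0, 0, 0, 0],
  [1, 0.105, 0.01, 0.03, 0.0047, 0, 0.0038],
  [1, 0.105, 0.0103, 0.09, 0.0047, 0, 0.0038],
  [1, 0.105, 0.0101, 0.15, 0.0047, 0, 0.0038],
  [1, 0.105, 0.0101, 0.1524, 0.0047, 0, 0.0038],
])

```text
t: 7.5
tool_pos: [0.5512, 0.1005, 0.0862]
orientation: [-2.365, -2.059, 0.013]
force: [0.3, 0.5, -0.2]
opening: 0.015
```

Emit:
jog_arm([
  [1, 0, 0, 0, 0, 0, 0],
  [1, 0, 0, 0, 0, 0, 0],
])

```text
t: 7.75
tool_pos: [0.5531, 0.1005, 0.0891]
orientation: [-2.367, -2.06, 0.008]
force: [0.5, -0.2, -1.0]
opening: 0.0147
```

```bash
cat > p.py <<'E'
from h import *
from plant import robot
s=robot.read_state()
u=np.array([np.cos(-1.709),np.sin(-1.709),0]);V=np.array([.5512,.069,.044])
Rm=toolR(-1.709+np.pi)
P=V-.032*u-.0075*Rm[:,2]
R0=R.from_rotvec(s["orientation"]).as_matrix()
print("t",s["t"],"rel",rel(s,P,Rm),"F in fixture (u, left, up)",(Rm.T@s["force"]).round(2)*[-1,1,-1],"open",s["opening"], "head at",round(float((s["tool_pos"]-V)@u+.058),4))
E
python3 p.py; python3 - <<'E'
from h import *
from plant import robot
o=np.zeros((600,620,3),np.uint8)
c=robot.read_camera("top");t=robot.read_camera("scene")
o[:300,:]=cv2.resize(c["image"][215:260,340:433,::-1],(620,300),interpolation=cv2.INTER_CUBIC)
o[305:600,:600]=cv2.resize(t["image"][205:265,295:375,::-1],(600,295),interpolation=cv2.INTER_CUBIC);cv2.imwrite("pics/c6.png",o)
E
```

```text
t 7.75 rel ([0.0006, 0.0027, 0.0376], [-0.0063, 0.0014, -0.0002]) F in fixture (u, left, up) [ 0.11  0.53 -1.04] open 0.014682947705149987 head at 0.0265
```

View pics/c6.png

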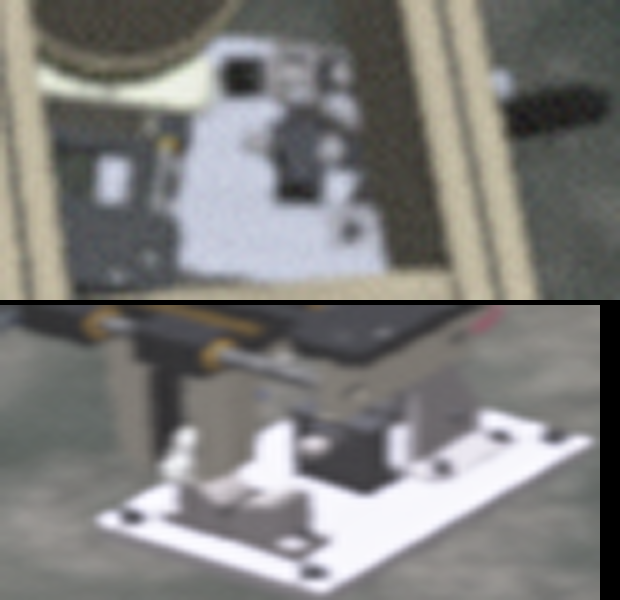

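```bash
python3 - <<'E'
from h import *
from plant import robot
s=robot.read_state();c=robot.read_camera("scene");np.savez("s6.npz",**c);R0=R.from_rotvec(s["orientation"]).as_matrix()
im=np.ascontiguousarray(c["image"][195:265,295:375,::-1]);k=8
o=cv2.resize(im,None,fx=k,fy=k,interpolation=cv2.INTER_CUBIC)
for x in(.012,-.058):
    P=s["tool_pos"]+R0@[x,0,.0075];q=proj(c,P);print(q);a=((q-[295,195]+.5)*k).astype(int);cv2.circle(o,tuple(map(int,a)),4,(0,0,255),1)
V=np.array([.5512,.069,.044]);u=np.array([np.cos(-1.709),np.sin(-1.709),0])
for d,col in((-.01,(255,0,0)),(.01,(255,0,0)),(.034,(0,200,0))):
    q=proj(c,V+d*u-[0,0,.011 if abs(d)<.02 else 0]);a=((q-[295,195]+.5)*k).astype(int);cv2.circle(o,tuple(map(int,a)),4,col,1)
cv2.imwrite("pics/c7.png",o)
E
```

```text
[316.66166968 238.3239534 ]
[334.04172666 224.32975006]
```

View pics/c7.png

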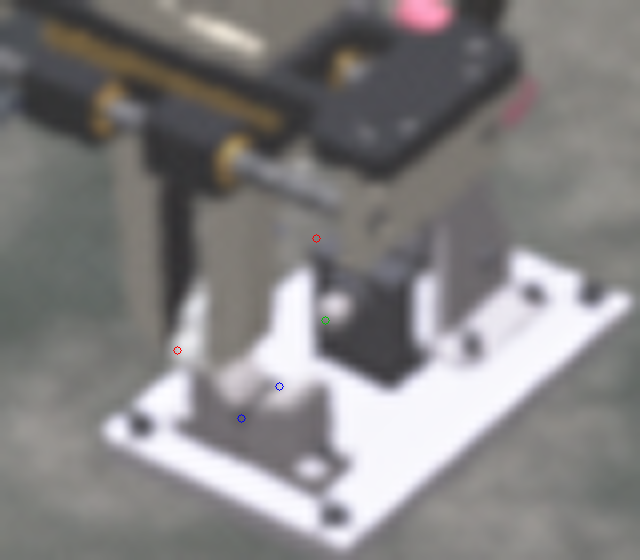

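Emit:
jog_arm([
  [1, 0.0006, 0.0027, 0.01, -0.006, 0.001, 0],
  [1, 0.0006, 0.0027, 0.02, -0.006, 0.001, 0],
  [1, 0.0006, 0.0027, 0.029, -0.006, 0.001, 0],
  [1, 0.0006, 0.0027, 0.03, -0.006, 0.001, 0],
  [1, 0.0006, 0.0027, 0.03, -0.006, 0.001, 0],
])

```text
t: 8.52
tool_pos: [0.5552, 0.1007, 0.0582]
orientation: [-2.369, -2.062, 0.002]
force: [0.8, 0.2, -0.3]
opening: 0.0145
```

```bash
python3 p.py
```

```text
t 8.525 rel ([0.0, 0.0005, 0.0067], [-0.0012, 0.0006, -0.0001]) F in fixture (u, left, up) [-0.36  0.79 -0.33] open 0.014481985556176906 head at 0.026
```

Emit:
jog_arm([
  [1, 0, 0.0005, 0.002, -0.001, 0, 0],
  [1, 0, 0.0005, 0.004, -0.001, 0, 0],
  [1, 0, 0.0005, 0.005, -0.001, 0, 0],
  [1, 0, 0.0005, 0.0055, -0.001, 0, 0],
])

```text
t: 9.02
tool_pos: [0.5556, 0.1006, 0.0526]
orientation: [2.369, 2.063, -0.001]
force: [0.2, -0.2, -0.5]
opening: 0.0146
```

```bash
python3 p.py
```

```text
t 9.025 rel ([0.0001, -0.0, 0.0011], [-0.0003, 0.0007, -0.0001]) F in fixture (u, left, up) [ 0.18  0.26 -0.47] open 0.01459929826742498 head at 0.0261
```

Emit:
jog_arm([
  [1, 0, 0, 0.001, 0, 0, 0],
  [1, 0, 0, 0.0015, 0, 0, 0],
  [1, 0, 0, 0.0015, 0, 0, 0],
])

```text
t: 9.4
tool_pos: [0.5556, 0.1007, 0.0511]
orientation: [2.369, 2.063, -0.001]
force: [0.7, 0.8, -0.4]
opening: 0.0148
```

```bash
python3 p.py
```

```text
t 9.4 rel ([0.0, -0.0, -0.0004], [-0.0003, 0.0006, -0.0001]) F in fixture (u, left, up) [-0.89  0.56 -0.39] open 0.014835091555429966 head at 0.026
```

Emit:
jog_arm([
  [1, 0, 0, 0.0005, 0, 0, 0],
  [1, 0, 0, 0.001, 0, 0, 0],
  [1, 0, 0, 0.001, 0, 0, 0],
])

```text
t: 9.78
tool_pos: [0.5556, 0.1006, 0.05]
orientation: [2.37, 2.063, -0.001]
force: [-0.6, 0.2, -0.7]
opening: 0.0147
```

```bash
python3 p.py
```

```text
t 9.775 rel ([0.0001, 0.0, -0.0015], [-0.0004, 0.0006, -0.0001]) F in fixture (u, left, up) [-0.11 -0.58 -0.68] open 0.01465696499552466 head at 0.0261
```

Emit:
jog_arm([
  [1, 0, 0, 0.0005, 0, 0, 0],
  [1, 0, 0, 0.001, 0, 0, 0],
  [1, 0, 0, 0.001, 0, 0, 0],
])

```text
t: 10.15
tool_pos: [0.5555, 0.1007, 0.0489]
orientation: [2.37, 2.063, -0.001]
force: [-0.7, 0.0, -0.3]
opening: 0.0147
```

```bash
python3 p.py;  python3 - <<'E'
from h import *
from plant import robot
s=robot.read_state()
c=robot.read_camera("wrist");cv2.imwrite("pics/w8.png",c["image"][:,:,::-1])
c=robot.read_camera("scene");cv2.imwrite("pics/c8.png",cv2.resize(c["image"][195:265,295:375,::-1],None,fx=8,fy=8,interpolation=cv2.INTER_CUBIC))
E
```

```text
t 10.15 rel ([0.0001, 0.0001, -0.0026], [-0.0005, 0.0007, -0.0]) F in fixture (u, left, up) [ 0.1  -0.74 -0.27] open 0.014656949595689634 head at 0.0261
```

View pics/c8.png

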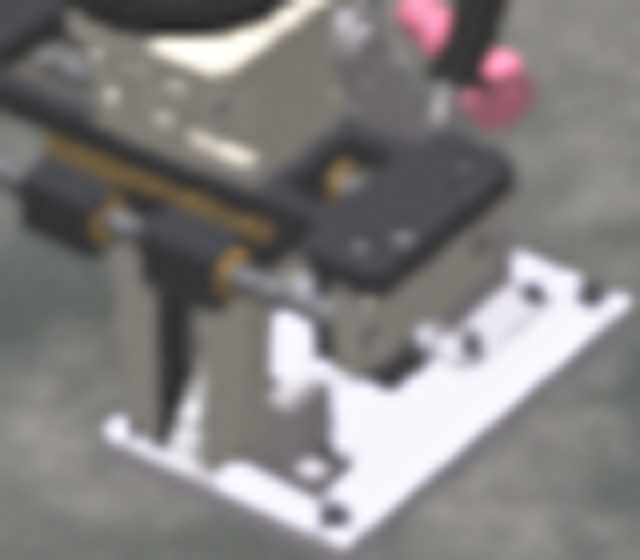

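View pics/w8.png

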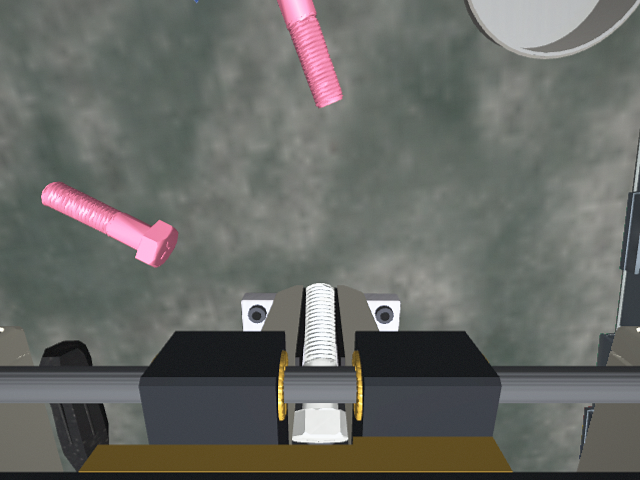

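The head now looks bigger and further back (rows 405–443, against 404–418 earlier). The bolt has probably pitched head-up between the pads. I raise it and look.

Emit:
jog_arm([
  [1, 0, 0, -0.01, 0, 0, 0],
  [1, 0, 0, -0.025, 0, 0, 0],
  [1, 0, 0, -0.03, 0, 0, 0],
  [1, 0, 0, -0.03, 0, 0, 0],
])

```text
t: 10.75
tool_pos: [0.5563, 0.1007, 0.0802]
orientation: [2.369, 2.062, 0.001]
force: [-0.8, -0.4, -1.0]
opening: 0.0144
```

```bash
python3 p.py;  python3 - <<'E'
from h import *
from plant import robot
s=robot.read_state()
c=robot.read_camera("wrist");a=c["image"][270:460,270:370,::-1]
b=dict(np.load("w5.npz"))["image"][270:460,270:370,::-1]
cv2.imwrite("pics/w9.png",cv2.resize(np.hstack([a,b]),None,fx=3,fy=3,interpolation=cv2.INTER_CUBIC))
c=robot.read_camera("scene");np.savez("s9.npz",**c);cv2.imwrite("pics/c9.png",cv2.resize(c["image"][185:265,295:375,::-1],None,fx=7,fy=7,interpolation=cv2.INTER_CUBIC))
E
```

```text
t 10.75 rel ([-0.0001, -0.0008, 0.0287], [0.0015, 0.0002, -0.0001]) F in fixture (u, left, up) [ 0.55 -0.73 -1.02] open 0.014421235130399983 head at 0.0259
```

View pics/w9.png

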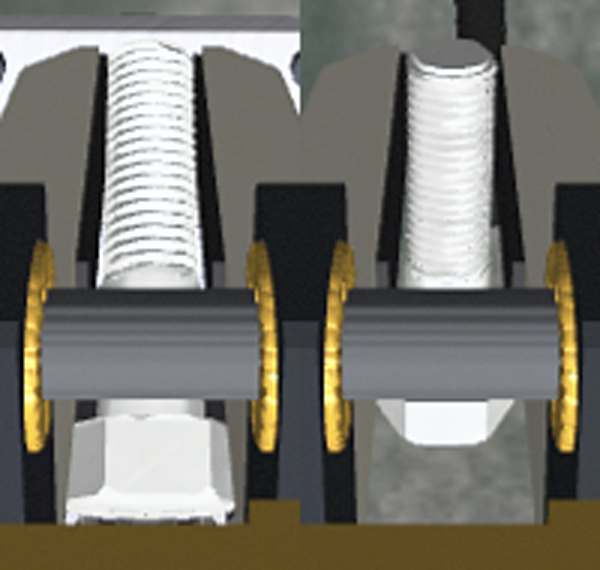

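View pics/c9.png

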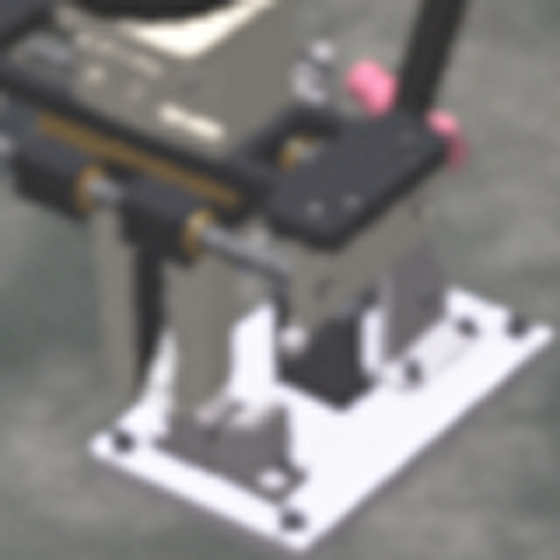

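The bolt did pitch head-up in the grip (left picture now, right picture before), so the head is high. No contact force ever showed, so the quick transit caused it. I'll go back slowly to the seat height, then loosen the grip to 3–4 N so the head swings down into the V under its own weight.

Emit:
jog_arm([
  [1, 0, -0.0008, 0.006, 0.001, 0, 0],
  [1, 0, -0.0008, 0.013, 0.001, 0, 0],
  [1, 0, -0.0008, 0.02, 0.001, 0, 0],
  [1, 0, -0.0008, 0.026, 0.001, 0, 0],
  [1, 0, -0.0008, 0.0275, 0.001, 0, 0],
])

```text
t: 11.48
tool_pos: [0.5541, 0.1007, 0.0506]
orientation: [-2.369, -2.062, 0.004]
force: [0.1, 0.4, -0.6]
opening: 0.0144
```

Emit:
jog_arm([
  [1, 0, 0, 0, 0, 0, 0],
  [1, 0, 0, 0, 0, 0, 0],
  [1, 0, 0, 0, 0, 0, 0],
], force=4)

```text
t: 11.85
tool_pos: [0.5543, 0.1007, 0.0509]
orientation: [-2.369, -2.062, 0.003]
force: [-1.1, -0.8, -1.1]
opening: 0.015
```

```bash
cat > look.py <<'E'
import sys
from h import *
from plant import robot
s=robot.read_state()
c=robot.read_camera("wrist");a=c["image"][270:460,270:370,::-1]
b=dict(np.load("w5.npz"))["image"][270:460,270:370,::-1]
cv2.imwrite(sys.argv[1],cv2.resize(np.hstack([a,b]),None,fx=3,fy=3,interpolation=cv2.INTER_CUBIC))
E
python3 p.py; python3 look.py pics/w10.png
```

```text
t 11.85 rel ([0.0002, 0.0013, -0.0006], [-0.0022, 0.0009, -0.0]) F in fixture (u, left, up) [ 0.96 -0.99 -1.14] open 0.01499741809115522 head at 0.0262
```

View pics/w10.png

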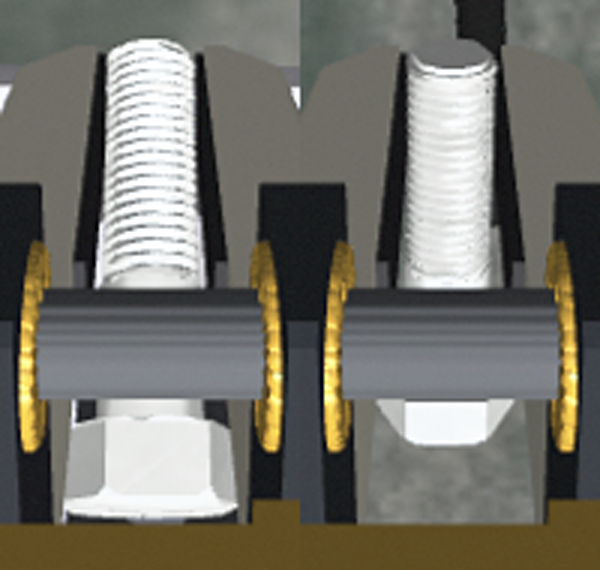

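Emit:
jog_arm([
  [1, 0, 0.0013, 0, -0.002, 0.001, 0],
  [1, 0, 0.0013, 0, -0.002, 0.001, 0],
  [1, 0, 0.0013, 0, -0.002, 0.001, 0],
], force=3)

```text
t: 12.28
tool_pos: [0.5557, 0.1005, 0.0509]
orientation: [-2.369, -2.063, -0.0]
force: [-0.3, -0.0, -0.5]
opening: 0.0154
```

```bash
python3 p.py; python3 look.py pics/w11.png; python3 - <<'E'
import cv2,numpy as np
a=cv2.imread("pics/w10.png");b=cv2.imread("pics/w11.png");print(abs(a.astype(int)-b)[380:520,:300].mean())
E
```

```text
t 12.275 rel ([0.0002, -0.0001, -0.0006], [-0.0001, -0.0001, -0.0]) F in fixture (u, left, up) [ 0.05 -0.26 -0.51] open 0.01543573516300626 head at 0.0262
2.7318253968253967
```

Emit:
jog_arm([
  [1, 0, 0, 0.001, 0, 0, 0],
  [1, 0, 0, 0.002, 0, 0, 0],
  [1, 0, 0, 0.003, 0, 0, 0],
  [1, 0, 0, 0.003, 0, 0, 0],
])

```text
t: 12.82
tool_pos: [0.5555, 0.1005, 0.0477]
orientation: [-2.369, -2.062, 0.0]
force: [-0.5, -0.3, -1.2]
opening: 0.0154
```

```bash
python3 p.py
```

```text
t 12.825 rel ([0.0002, 0.0001, -0.0038], [-0.0005, -0.0001, -0.0]) F in fixture (u, left, up) [ 0.39 -0.44 -1.23] open 0.015393232707750545 head at 0.0262
```

Emit:
jog_arm([
  [1, 0, 0, 0.001, 0, 0, 0],
  [1, 0, 0, 0.0015, 0, 0, 0],
  [1, 0, 0, 0.0015, 0, 0, 0],
])

```text
t: 13.2
tool_pos: [0.5554, 0.1005, 0.0461]
orientation: [-2.369, -2.062, 0.001]
force: [-1.0, 0.5, -1.3]
opening: 0.0157
```

```bash
python3 p.py; python3 look.py pics/w12.png
```

```text
t 13.2 rel ([0.0002, 0.0002, -0.0054], [-0.0007, -0.0, -0.0]) F in fixture (u, left, up) [-0.32 -1.06 -1.32] open 0.01572413305948817 head at 0.0262
```

View pics/w12.png

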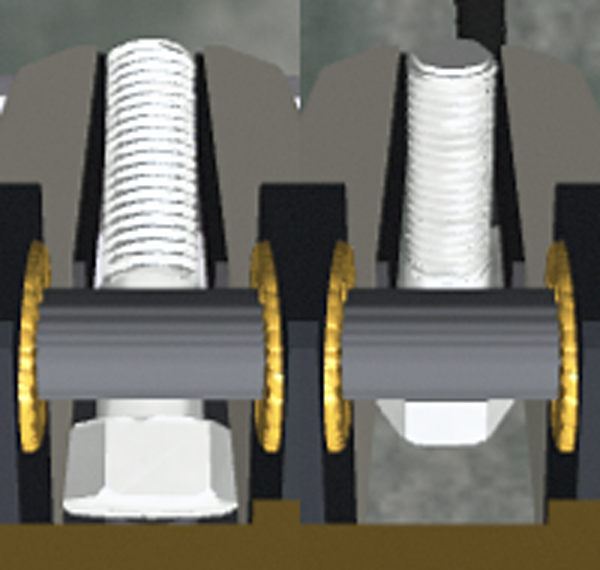

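Emit:
jog_arm([
  [0.81, 0, 0, 0, 0, 0, 0],
  [0.81, 0, 0, 0, 0, 0, 0],
  [0.81, 0, 0, 0, 0, 0, 0],
])

```text
t: 13.62
tool_pos: [0.5556, 0.1005, 0.0463]
orientation: [-2.369, -2.062, 0.0]
force: [-0.2, 0.5, -0.3]
opening: 0.0178
```

```bash
python3 p.py; python3 look.py pics/w13.png
```

```text
t 13.625 rel ([0.0002, -0.0, -0.0052], [-0.0003, -0.0001, -0.0001]) F in fixture (u, left, up) [-0.51 -0.28 -0.3 ] open 0.01778417884286328 head at 0.0262
```

View pics/w13.png

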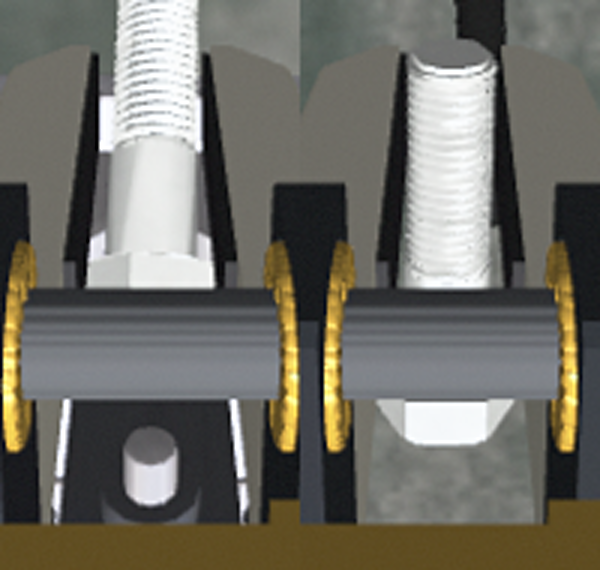

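On release the bolt slid back towards the open end. I look at the whole picture.

```bash
python3 - <<'E'
from h import *
from plant import robot
s=robot.read_state()
c=robot.read_camera("wrist");cv2.imwrite("pics/w14.png",c["image"][:,:,::-1]);c=wristcam(c,s);np.savez("w14.npz",**c)
c=robot.read_camera("scene");np.savez("s14.npz",**c);cv2.imwrite("pics/c14.png",cv2.resize(c["image"][185:265,295:375,::-1],None,fx=7,fy=7,interpolation=cv2.INTER_CUBIC))
E
```

```text
(no output)
```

View pics/w14.png

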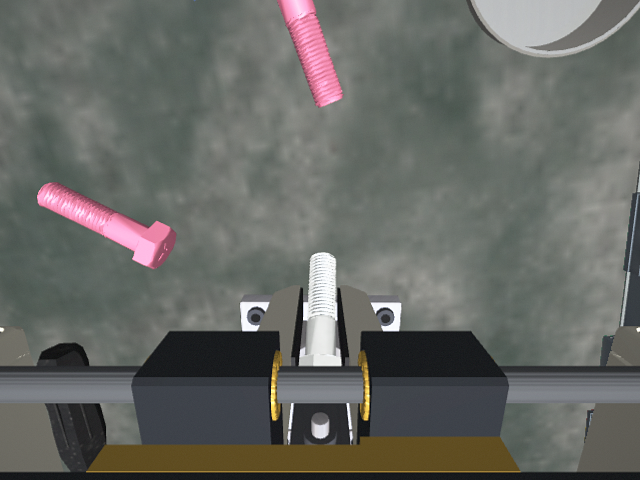

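View pics/c14.png

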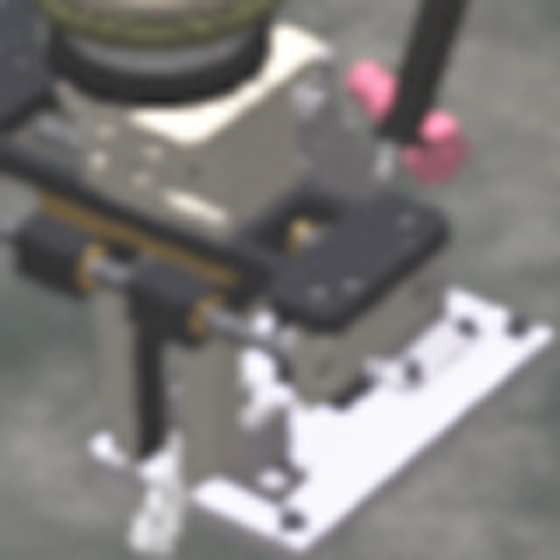

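```bash
python3 - <<'E'
from h import *
w=dict(np.load("w14.npz"));c=dict(np.load("s14.npz"));from plant import robot
s=robot.read_state();R0=R.from_rotvec(s["orientation"]).as_matrix()
yt=R0[:,1]
P,e=tri(w,(322,256),c,(295+155/7,185+535/7));print(P,e, R0.T@(P-s["tool_pos"]))
# intersection of wrist ray with vertical plane through tool y=0.0025 (bias)
for px in((322,254),(322,257),(320,316.5),(320,355),(320,362)):
    o,d=ray(w,px);o=R0.T@(o-s["tool_pos"]);d=R0.T@d
    # ray in tool xz-plane: list z at several x
    print(px,[ (round(float(o[0]+d[0]*t),4),round(float(o[2]+d[2]*t),4)) for t in ((z-o[2])/d[2] for z in(-.02,-.01,0,.01,.02,.03,.04))])
E
```

```text
[0.55858452 0.11415478 0.00737398] 0.007469323716448355 [0.01392712 0.00118372 0.03884043]
(322, 254) [(0.038, -0.02), (0.0347, -0.01), (0.0313, 0.0), (0.028, 0.01), (0.0246, 0.02), (0.0213, 0.03), (0.0179, 0.04)]
(322, 257) [(0.0368, -0.02), (0.0333, -0.01), (0.0299, 0.0), (0.0264, 0.01), (0.023, 0.02), (0.0195, 0.03), (0.0161, 0.04)]
(320, 316.5) [(0.0103, -0.02), (0.0048, -0.01), (-0.0006, 0.0), (-0.0061, 0.01), (-0.0115, 0.02), (-0.017, 0.03), (-0.0225, 0.04)]
(320, 355) [(-0.0084, -0.02), (-0.0153, -0.01), (-0.0222, 0.0), (-0.0291, 0.01), (-0.036, 0.02), (-0.0429, 0.03), (-0.0498, 0.04)]
(320, 362) [(-0.012, -0.02), (-0.0192, -0.01), (-0.0263, 0.0), (-0.0335, 0.01), (-0.0407, 0.02), (-0.0478, 0.03), (-0.055, 0.04)]
```

The bolt now leans thread-end down on the table at about 50°, against the V-block's outer end, still between the fingers. I'll grip it there, carry it to a clear patch of table, lay it flat and take it again more firmly.

Emit:
jog_arm([
  [1, 0, 0, 0, 0, 0, 0],
  [1, 0, 0, 0, 0, 0, 0],
  [1, 0, 0, 0, 0, 0, 0],
], force=40)

```text
t: 14.15
tool_pos: [0.5557, 0.1006, 0.0464]
orientation: [-2.37, -2.063, -0.0]
force: [0.8, 0.9, -0.7]
opening: 0.0102
```

Emit:
jog_arm([
  [1, 0, 0, -0.005, 0, 0, 0],
  [1, 0, 0, -0.015, 0, 0, 0],
  [1, 0, 0, -0.03, 0, 0, 0],
  [1, 0, 0, -0.045, 0, 0, 0],
  [1, 0, 0, -0.06, 0, 0, 0],
])

```text
t: 14.78
tool_pos: [0.5561, 0.1006, 0.108]
orientation: [2.369, 2.062, 0.002]
force: [-0.1, -0.2, -0.9]
opening: 0.0105
```

```bash
python3 p.py; python3 - <<'E'
from h import *
from plant import robot
s=robot.read_state()
c=robot.read_camera("wrist");cv2.imwrite("pics/w15.png",c["image"][:,:,::-1])
c=robot.read_camera("scene");cv2.imwrite("pics/c15.png",cv2.resize(c["image"][165:265,275:375,::-1],None,fx=5,fy=5,interpolation=cv2.INTER_CUBIC))
a=-1.709+np.pi
print(rel(s,[.49,.26,.13],toolR(a)))
E
```

```text
t 14.775 rel ([0.0, -0.0006, 0.0565], [0.001, -0.0005, -0.0001]) F in fixture (u, left, up) [ 0.25 -0.02 -0.86] open 0.010548024586246272 head at 0.026
([0.1488, -0.0874, -0.022], [0.001, -0.0005, -0.0001])
```

View pics/w15.png

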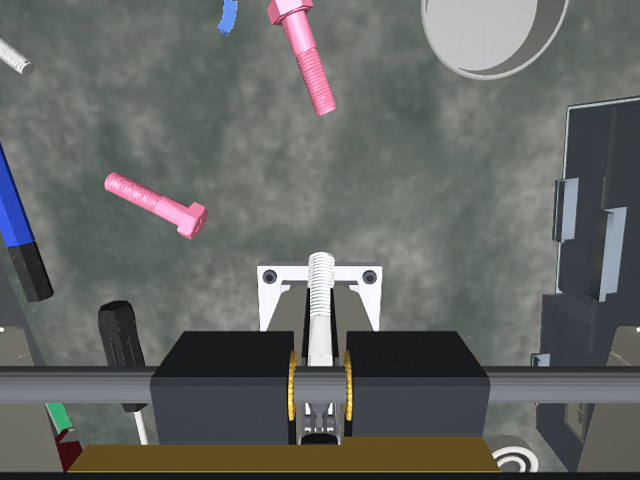

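View pics/c15.png

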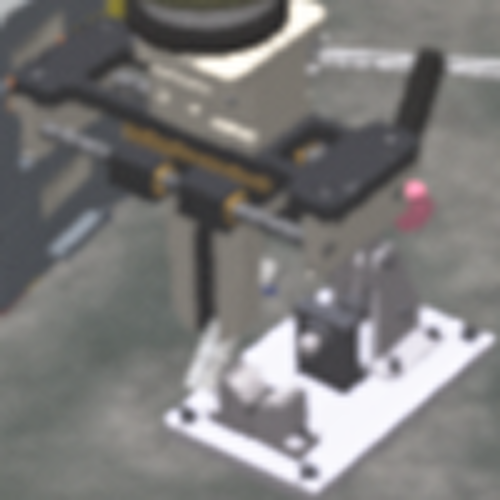

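Emit:
jog_arm([
  [1, 0.015, -0.008, 0, 0, 0, 0],
  [1, 0.04, -0.022, 0, 0, 0, 0],
  [1, 0.07, -0.04, 0, 0, 0, 0],
  [1, 0.1, -0.058, 0, 0, 0, 0],
  [1, 0.125, -0.073, 0, 0, 0, 0],
])

```text
t: 15.5
tool_pos: [0.5006, 0.2365, 0.1083]
orientation: [2.368, 2.063, 0.004]
force: [-0.3, 0.4, -0.8]
opening: 0.0105
```

Emit:
jog_arm([
  [1, 0.018, -0.01, 0, 0, 0, 0],
  [1, 0.02, -0.012, 0.02, 0, 0, 0],
  [1, 0.02, -0.012, 0.035, 0, 0, 0],
  [1, 0.02, -0.012, 0.045, 0, 0, 0],
  [1, 0.02, -0.012, 0.05, 0, 0, 0],
])

```text
t: 16.12
tool_pos: [0.4912, 0.2571, 0.0569]
orientation: [2.369, 2.062, 0.001]
force: [-0.1, 0.3, -0.5]
opening: 0.0105
```

```bash
python3 p.py; python3 - <<'E'
from h import *
from plant import robot
s=robot.read_state();print(s['tool_pos'])
c=robot.read_camera("wrist");cv2.imwrite("pics/w16.png",c["image"][:,:,::-1])
c=robot.read_camera("scene");cv2.imwrite("pics/c16.png",cv2.resize(c["image"][235:335,260:360,::-1],None,fx=5,fy=5,interpolation=cv2.INTER_CUBIC))
E
```

```text
t 16.125 rel ([-0.146, 0.0854, 0.0055], [0.0012, 0.0001, -0.0003]) F in fixture (u, left, up) [-0.3  -0.1  -0.53] open 0.010543895288964907 head at -0.12
[0.49119955 0.25707271 0.05688635]
```

View pics/w16.png

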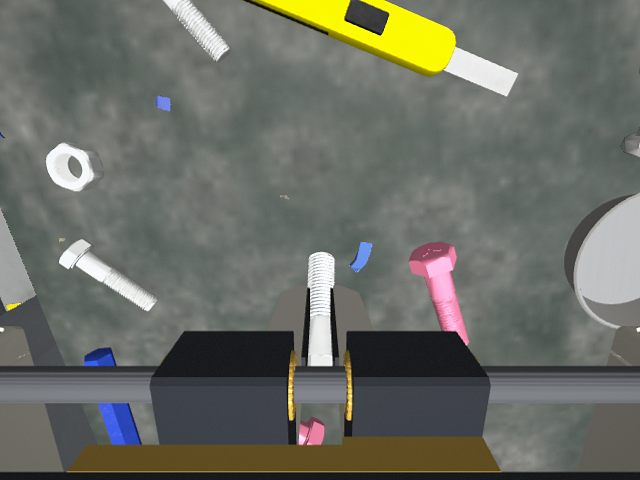

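View pics/c16.png

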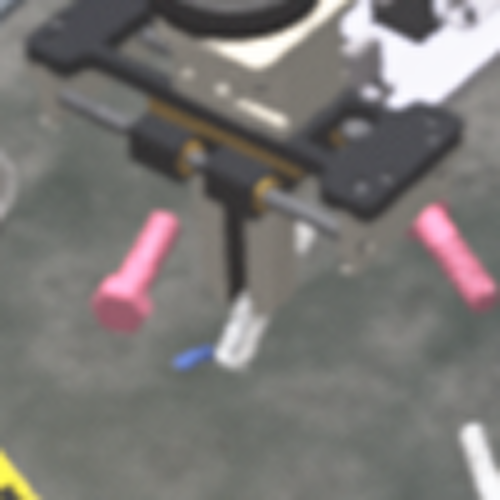

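Emit:
jog_arm([
  [1, 0, 0, 0.008, 0, 0, 0],
  [1, 0, 0, 0.016, 0, 0, 0],
  [1, 0, 0, 0.02, 0, 0, 0],
  [1, 0, 0, 0.02, 0, 0, 0],
])

```text
t: 16.73
tool_pos: [0.4945, 0.2562, 0.0405]
orientation: [2.366, 2.058, 0.007]
force: [0.5, -6.1, 11.9]
opening: 0.0101
```

```bash
python3 p.py; python3 look.py pics/w17.png
```

```text
t 16.725 rel ([-0.1455, 0.0822, -0.0104], [0.0071, 0.0001, -0.0008]) F in fixture (u, left, up) [ 5.97  1.37 11.91] open 0.01010253121443164 head at -0.1196
```

View pics/w17.png

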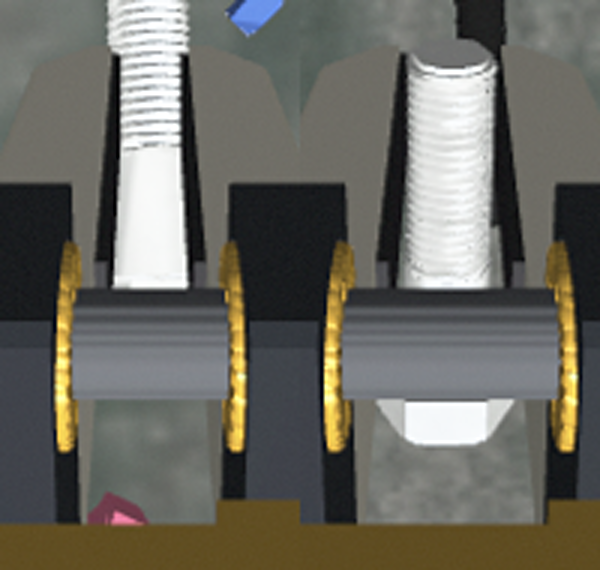

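Emit:
jog_arm([
  [1, 0, 0, 0, 0, 0, 0],
  [1, 0, 0, 0.005, 0, 0, 0],
  [1, 0, 0, 0.01, 0, 0, 0],
  [1, 0, 0, 0.014, 0, 0, 0],
  [1, 0, 0, 0.014, 0, 0, 0],
], force=6)

```text
t: 17.4
tool_pos: [0.4987, 0.2568, 0.0311]
orientation: [2.363, 2.056, 0.018]
force: [-3.3, -10.4, 35.5]
opening: 0.0005
```

```bash
python3 p.py; python3 look.py pics/w18.png
```

```text
t 17.4 rel ([-0.1467, 0.0783, -0.0196], [0.0147, -0.0021, -0.0005]) F in fixture (u, left, up) [10.8  -1.87 35.55] open 0.0005285188116378622 head at -0.1207
```

View pics/w18.png

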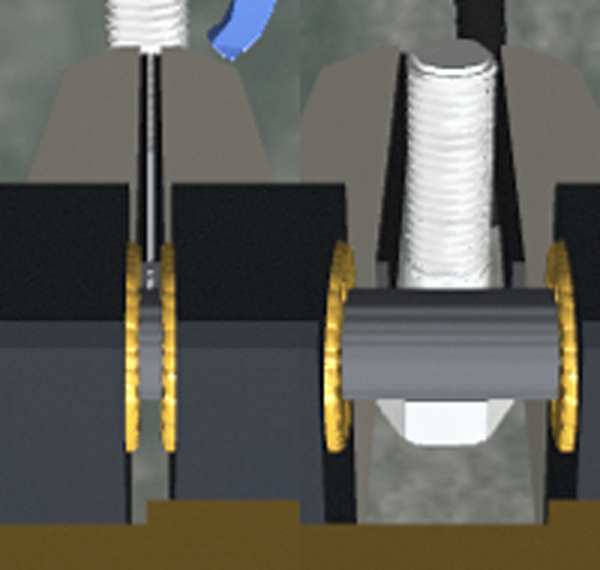

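The bolt has slipped out below the fingers and the fingertips are pressing on it, so I raise at once.

Emit:
jog_arm([
  [1, 0, 0, -0.015, 0, 0, 0],
  [1, 0, 0, -0.04, 0, 0, 0],
  [0.6, 0, 0, -0.09, 0, 0, 0],
  [0.6, 0.0, 0, -0.14, 0, 0, 0],
  [0.6, -0.05, 0, -0.17, 0, 0, 0],
])

```text
t: 18.08
tool_pos: [0.4899, 0.2091, 0.2038]
orientation: [2.358, 2.06, 0.023]
force: [0.0, -1.7, -1.2]
opening: 0.026
```

Emit:
jog_arm([
  [0.55, 0, 0, 0, 0, 0, 0],
  [0.55, 0, 0, 0, 0, 0, 0],
  [0.55, 0, 0, 0, 0, 0, 0],
])

```text
t: 18.45
tool_pos: [0.4891, 0.2096, 0.202]
orientation: [2.359, 2.062, 0.019]
force: [-0.0, -0.6, -0.7]
opening: 0.0414
```

```bash
python3 p.py; python3 - <<'E'
from h import *
from plant import robot
s=robot.read_state();print(s['tool_pos'],s['dq'].round(3))
c=robot.read_camera("wrist");cv2.imwrite("pics/w19.png",c["image"][:,:,::-1]);np.savez("w19.npz",**wristcam(c,s))
E
```

```text
t 18.45 rel ([-0.0996, 0.0783, 0.1514], [0.0148, -0.0035, 0.004]) F in fixture (u, left, up) [ 0.59  0.04 -0.69] open 0.041429199698624825 head at -0.0727
[0.48905758 0.20961614 0.20203202] [ 0.002  0.005 -0.001 -0.002  0.002 -0.003]
```

View pics/w19.png

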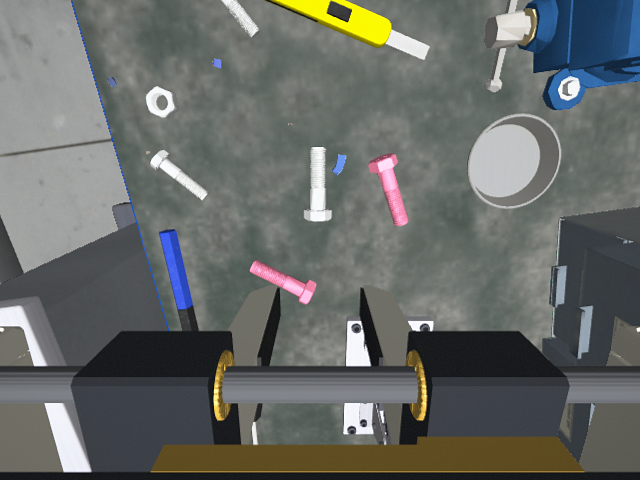

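The bolt is lying flat again at (318,180), head at (318,214) towards the fixture, and the bystanders are untouched. I measure it again and regrip with full force, moving gently this time.

```bash
cat > g2.py <<'E'
from bolt import *
from plant import robot
c=dict(np.load("w19.npz"));f=bolt(c,(295,135,333,232))
v=[]
for r in range(f.shape[0]):
    n=np.flatnonzero(f[r])
    if len(n): v.append((r+135,n[0]+295,n[-1]+295,len(n)))
v=np.array(v)
sh=v[(v[:,0]>v[0,0]+6)&(v[:,0]<v[0,0]+48)]
k=np.polyfit(sh[:,0],(sh[:,1]+sh[:,2])/2,1)
R0=c["extrinsics"][:3,:3];yt=R0@[1,0,0]
r0=v[0,0];A=onz(c,(np.polyval(k,r0+4),r0+4),.008)-.0025*yt;B=onz(c,(np.polyval(k,r0+46),r0+46),.0105)-.0025*yt
E0=onz(c,(np.polyval(k,r0-.5),r0-.5),.002)-.0025*yt
E1=onz(c,(np.polyval(k,v[-1,0]),v[-1,0]),.012)-.0025*yt
ang=np.arctan2(*(B-A)[[1,0]]);d=np.array([np.cos(ang),np.sin(ang),0])
print("rows",v[0],v[-1],"end",E0,"head",E1,np.linalg.norm((E1-E0)[:2]),"ang",ang)
P=E0+.012*d;P[2]=.009
a=ang+np.pi;Rm=toolR(a,-.067);G=P-.0075*Rm[:,2]
s=robot.read_state();print("G",G,"up50",rel(s,G+[0,0,.05],Rm),"G",rel(s,G,Rm),s["tool_pos"],s["force"].round(1),s["opening"])
E
python3 g2.py
```

```text
rows [147 311 323  13] [221 312 323  12] end [0.49943988 0.28388607 0.0019597 ] head [0.49017653 0.21269084 0.0119597 ] 0.07179533145901232 ang -1.6994737298048104
G [0.49796444 0.27248325 0.01648317] up50 ([0.063, -0.0016, 0.1358], [0.0146, -0.0703, -0.0059]) G ([0.0629, -0.0023, 0.1858], [0.0146, -0.0703, -0.0059]) [0.48907071 0.20960987 0.20204439] [-0.2  0.3 -0. ] 0.04225736616713091
```

Emit:
jog_arm([
  [0.55, 0.03, -0.001, 0.04, 0.007, -0.03, -0.003],
  [0.55, 0.063, -0.0016, 0.09, 0.0146, -0.07, -0.006],
  [0.55, 0.063, -0.0016, 0.136, 0.0146, -0.07, -0.006],
  [0.55, 0.063, -0.002, 0.155, 0.0146, -0.07, -0.006],
  [0.55, 0.063, -0.002, 0.155, 0.0146, -0.07, -0.006],
])

```text
t: 19.12
tool_pos: [0.4964, 0.2719, 0.0456]
orientation: [2.326, 2.045, -0.083]
force: [0.5, 0.1, 1.2]
opening: 0.0415
```

```bash
python3 g2.py; python3 - <<'E'
from plant import robot
import cv2
c=robot.read_camera("wrist");cv2.imwrite("pics/w20.png",c["image"][:,:,::-1])
E
```

```text
rows [147 311 323  13] [221 312 323  12] end [0.49943988 0.28388607 0.0019597 ] head [0.49017653 0.21269084 0.0119597 ] 0.07179533145901232 ang -1.6994737298048104
G [0.49796444 0.27248325 0.01648317] up50 ([-0.0007, 0.0014, -0.0209], [-0.0033, 0.0018, 0.0004]) G ([0.0028, 0.0016, 0.029], [-0.0033, 0.0018, 0.0004]) [0.49641348 0.27190585 0.04557471] [0.5 0.1 1.2] 0.04150545439850935
```

View pics/w20.png

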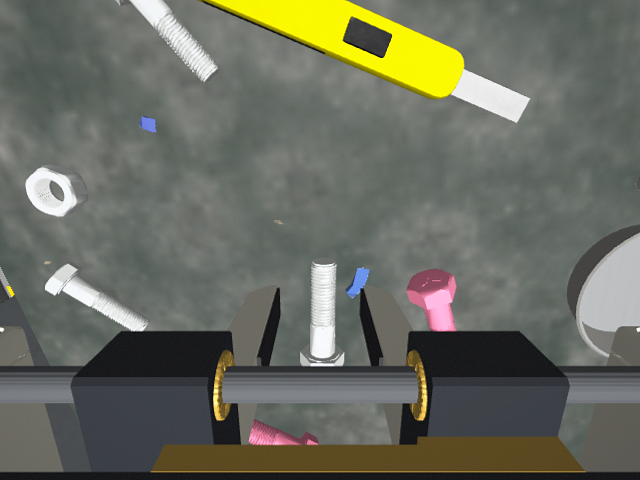

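```bash
python3 - <<'E'
from h import *
c=dict(np.load("w19.npz"));im=c["image"].astype(int);m=((im[:,:,2]-im[:,:,0]>50)&(im[:,:,2]-im[:,:,1]>25)).astype(np.uint8);m[:,:325]=0;m[:140]=0;m[185:]=0;m[:,360:]=0
yx=np.argwhere(m);print(yx.min(0),yx.max(0))
yt=c["extrinsics"][:3,:3]@[1,0,0]
Rm=toolR(-1.6994737+np.pi);G=np.array([.49796,.27248,.0])
for p in yx[[0,len(yx)//2,-1]]:
    P=onz(c,p[::-1],.001)-.0025*yt;print(p,P.round(4),(Rm.T@(P-G)).round(4))
im=c["image"][135:235,280:380,::-1];cv2.imwrite("pics/c20.png",cv2.resize(im,None,fx=5,fy=5,interpolation=cv2.INTER_CUBIC))
E
```

```text
[154 332] [174 345]
[154 338] [0.5187 0.2741 0.001 ] [ 0.0043  0.0203 -0.001 ]
[164 339] [0.5185 0.2645 0.001 ] [-0.0053  0.0214 -0.001 ]
[174 337] [0.5154 0.2551 0.001 ] [-0.015   0.0195 -0.001 ]
```

View pics/c20.png

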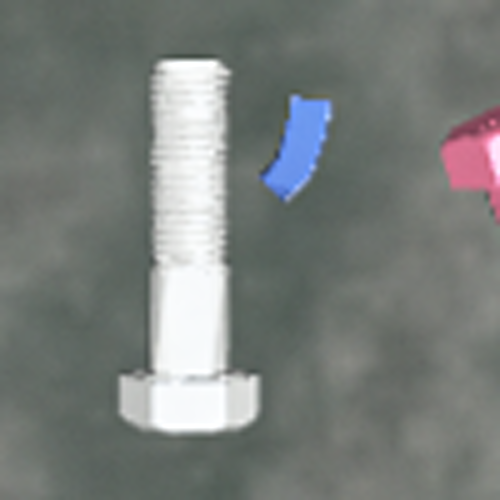

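The blue scrap looks flat, like a paint mark. The tips will stay 2.5 mm above the table, so I go on down.

Emit:
jog_arm([
  [0.55, 0.0028, 0.0016, 0.015, -0.003, 0.002, 0],
  [0.55, 0.0028, 0.0016, 0.026, -0.003, 0.002, 0],
  [0.55, 0.0028, 0.0016, 0.0285, -0.003, 0.002, 0],
  [0.55, 0.0028, 0.0016, 0.0285, -0.003, 0.002, 0],
])

```text
t: 19.68
tool_pos: [0.4995, 0.2729, 0.0189]
orientation: [2.326, 2.044, -0.073]
force: [-0.3, 0.1, -0.2]
opening: 0.0422
```

```bash
python3 g2.py | tail -1
```

```text
G [0.49796444 0.27248325 0.01648317] up50 ([-0.0037, -0.0014, -0.0474], [0.0024, -0.0019, -0.0003]) G ([-0.0005, -0.0015, 0.0025], [0.0024, -0.0019, -0.0003]) [0.49950499 0.27293402 0.01891397] [-0.3  0.1 -0.2] 0.042183302353309374
```

Emit:
jog_arm([
  [0.55, -0.0005, -0.0015, 0.003, 0.002, -0.002, 0],
  [0.55, -0.0005, -0.0015, 0.003, 0.002, -0.002, 0],
  [0.8, -0.0005, -0.0015, 0.003, 0.002, -0.002, 0],
  [1, -0.0005, -0.0015, 0.003, 0.002, -0.002, 0],
  [1, -0.0005, -0.0015, 0.003, 0.002, -0.002, 0],
], force=30)

```text
t: 20.3
tool_pos: [0.498, 0.2725, 0.016]
orientation: [2.326, 2.044, -0.077]
force: [0.2, 0.7, -1.0]
opening: 0.0163
```

Emit:
jog_arm([
  [1, 0, 0, 0, 0, 0, 0],
  [1, 0, 0, 0, 0, 0, 0],
  [1, 0, 0, 0, 0, 0, 0],
  [1, 0, 0, 0, 0, 0, 0],
], force=60)

```text
t: 20.8
tool_pos: [0.498, 0.2725, 0.0161]
orientation: [2.326, 2.044, -0.077]
force: [0.5, 0.4, -0.3]
opening: 0.0142
```

```bash
python3 g2.py | tail -1;python3 p.py
```

```text
G [0.49796444 0.27248325 0.01648317] up50 ([-0.0034, -0.0, -0.0503], [0.0006, -0.0001, -0.0003]) G ([-0.0001, -0.0001, -0.0004], [0.0006, -0.0001, -0.0003]) [0.49803987 0.27250773 0.01607719] [ 0.5  0.4 -0.3] 0.014237570352269411
t 20.8 rel ([-0.165, 0.0792, -0.0244], [0.0009, 0.0669, 0.0093]) F in fixture (u, left, up) [-0.43  0.41 -0.25] open 0.014237570352269411 head at -0.1362
```

Emit:
jog_arm([
  [1, 0, 0, -0.003, 0, 0, 0],
  [1, 0, 0, -0.01, 0, 0, 0],
  [1, 0, 0, -0.02, 0, 0, 0],
  [1, 0, 0, -0.032, 0, 0, 0],
  [1, 0, 0, -0.045, 0, 0.01, 0],
])

```text
t: 21.42
tool_pos: [0.4986, 0.2758, 0.0622]
orientation: [2.331, 2.049, -0.064]
force: [-0.0, -0.2, -0.2]
opening: 0.0139
```

Emit:
jog_arm([
  [1, 0, 0, -0.012, 0, 0.015, 0],
  [1, 0, 0, -0.024, 0, 0.03, 0],
  [1, 0, 0, -0.036, 0, 0.045, 0],
  [1, 0, 0, -0.046, 0, 0.057, 0.005],
  [1, 0, 0, -0.05, 0, 0.06, 0.009],
])

```text
t: 22.05
tool_pos: [0.4993, 0.2786, 0.113]
orientation: [-2.368, -2.062, -0.008]
force: [-0.3, 0.0, -0.2]
opening: 0.014
```

```bash
python3 p.py; python3 look.py pics/w21.png
```

```text
t 22.05 rel ([-0.1687, 0.0802, 0.0609], [0.0022, -0.0048, -0.0]) F in fixture (u, left, up) [ 0.   -0.27 -0.19] open 0.013957932687887038 head at -0.1424
```

View pics/w21.png

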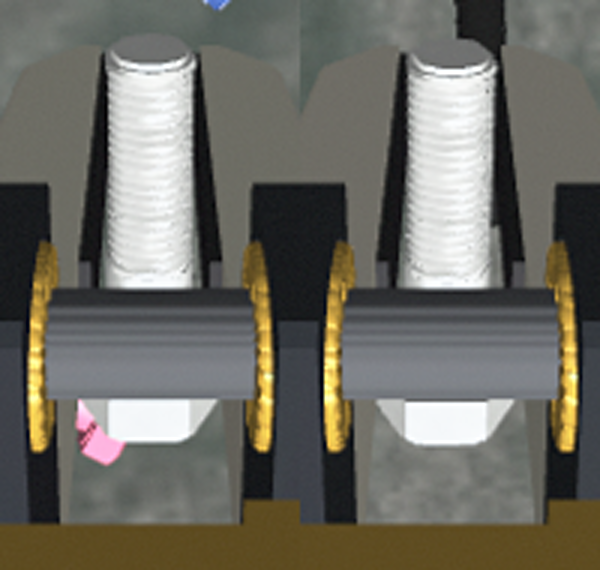

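The bolt is held level, as the picture on the left shows. Now a gentle transit.

Emit:
jog_arm([
  [1, -0.007, 0.003, 0, 0, 0, 0],
  [1, -0.021, 0.01, 0, 0, 0, 0],
  [1, -0.042, 0.02, 0, 0, 0, 0],
  [1, -0.067, 0.032, 0, 0.001, -0.002, 0],
  [1, -0.092, 0.044, 0, 0.002, -0.004, 0],
])

```text
t: 22.72
tool_pos: [0.5303, 0.1796, 0.1122]
orientation: [-2.37, -2.062, 0.0]
force: [0.5, 0.1, -1.2]
opening: 0.0144
```

Emit:
jog_arm([
  [1, -0.024, 0.012, 0, 0, 0, 0],
  [1, -0.045, 0.021, 0, 0, 0, 0],
  [1, -0.062, 0.029, 0, 0, 0, 0],
  [1, -0.072, 0.034, 0, 0, 0, 0],
  [1, -0.077, 0.036, 0, 0, 0, 0],
])

```text
t: 23.35
tool_pos: [0.5555, 0.0978, 0.1121]
orientation: [-2.37, -2.061, 0.001]
force: [-0.2, -0.1, -0.2]
opening: 0.0142
```

```bash
python3 p.py; python3 look.py pics/w22.png
```

```text
t 23.35 rel ([0.0029, -0.0002, 0.0606], [-0.0007, -0.0001, -0.0009]) F in fixture (u, left, up) [ 0.14 -0.17 -0.17] open 0.014200973728434022 head at 0.0289
```

View pics/w22.png

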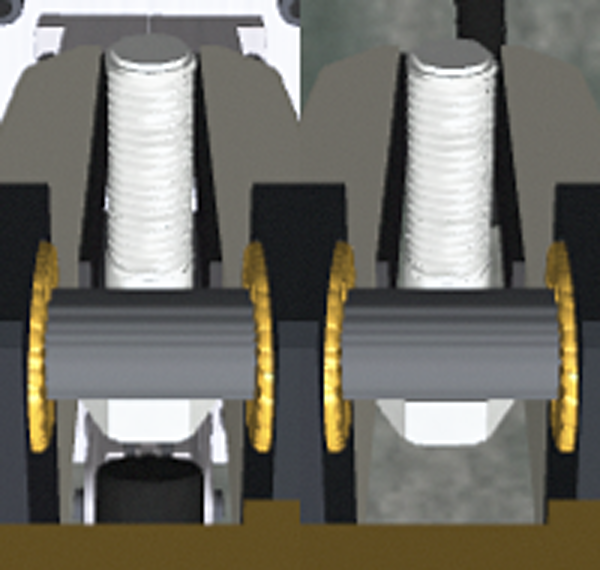

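```bash
python3 - <<'E'
from h import *
from plant import robot
s=robot.read_state();cc=robot.read_camera("wrist");T=cc["tool_from_camera"];M=cc["mtx"];im=cc["image"];print(T)
R0=R.from_rotvec(s["orientation"]).as_matrix()
g=im.mean(2)
print("bolt edges row 300/320",[np.flatnonzero(im[r,300:340].min(1)>200)[[0,-1]]+300 for r in(300,310,320)])
for r in(274,277,280,282): print(r,np.round(g[r,308:334]).astype(int).tolist())
def pr(p):
    q=np.linalg.inv(T)@np.r_[p,1];q=M@q[:3];return q[:2]/q[2]
for y in(0,.0025): print(y,"bolt",pr([.008,y,-.001]),"creasefront",[pr([x,y,s["tool_pos"][2]-z]) for x,z in((-.019,.033),(-.019,.012),(-.019,.02))])
E
```

```text
[[ 1.74844006e-05 -9.56255861e-01 -2.92531586e-01  8.20292439e-02]
 [ 9.99999173e-01 -3.59435782e-04  1.23472807e-03  1.82006674e-03]
 [-1.28586227e-03 -2.92531365e-01  9.56255064e-01 -1.51181264e-01]
 [ 0.00000000e+00  0.00000000e+00  0.00000000e+00  1.00000000e+00]]
bolt edges row 300/320 [array([308, 332]), array([308, 333]), array([308, 332])]
274 [196, 192, 189, 186, 188, 193, 192, 194, 196, 195, 191, 221, 215, 190, 187, 188, 188, 217, 222, 226, 225, 221, 220, 223, 223, 222]
277 [98, 98, 99, 98, 102, 101, 99, 100, 100, 98, 95, 146, 102, 95, 96, 98, 97, 97, 96, 96, 94, 94, 98, 97, 98, 96]
280 [99, 97, 99, 99, 100, 100, 99, 99, 99, 100, 97, 143, 103, 93, 97, 97, 98, 95, 97, 97, 96, 97, 96, 97, 98, 98]
282 [96, 97, 103, 108, 110, 111, 112, 114, 113, 113, 114, 114, 115, 113, 112, 112, 113, 112, 112, 110, 108, 99, 95, 96, 97, 98]
0 bolt [315.43977513 301.32098247] creasefront [array([316.73219212, 285.46792921]), array([316.91703655, 274.50948914]), array([316.84995759, 278.48624314])]
0.0025 bolt [320.70797546 301.31803177] creasefront [array([320.21734811, 285.46617307]), array([320.14288612, 274.50798899]), array([320.16990796, 278.48465242])]
```

Emit:
jog_arm([
  [1, 0.001, -0.0005, 0.004, 0, 0, 0],
  [1, 0.002, -0.0005, 0.012, 0, 0, 0],
  [1, 0.003, -0.0005, 0.022, 0, 0, 0],
  [1, 0.003, -0.0005, 0.032, 0, 0, 0],
  [1, 0.003, -0.0005, 0.04, 0, 0, 0],
])

```text
t: 24.08
tool_pos: [0.5548, 0.1013, 0.071]
orientation: [-2.369, -2.062, 0.002]
force: [0.1, -0.4, -0.7]
opening: 0.014
```

Emit:
jog_arm([
  [1, 0, 0, 0.006, 0, 0, 0],
  [1, 0, 0, 0.011, 0, 0, 0],
  [1, 0, 0, 0.015, 0, 0, 0],
  [1, 0, 0, 0.017, 0, 0, 0],
  [1, 0, 0, 0.017, 0, 0, 0],
])

```text
t: 24.7
tool_pos: [0.5548, 0.1013, 0.054]
orientation: [-2.369, -2.062, 0.002]
force: [-0.2, -0.5, -0.7]
opening: 0.0139
```

```bash
python3 p.py; python3 look.py pics/w23.png
```

```text
t 24.7 rel ([-0.0004, 0.0009, 0.0025], [-0.0015, 0.0001, -0.0004]) F in fixture (u, left, up) [ 0.48 -0.12 -0.69] open 0.013928086493980476 head at 0.0256
```

View pics/w23.png

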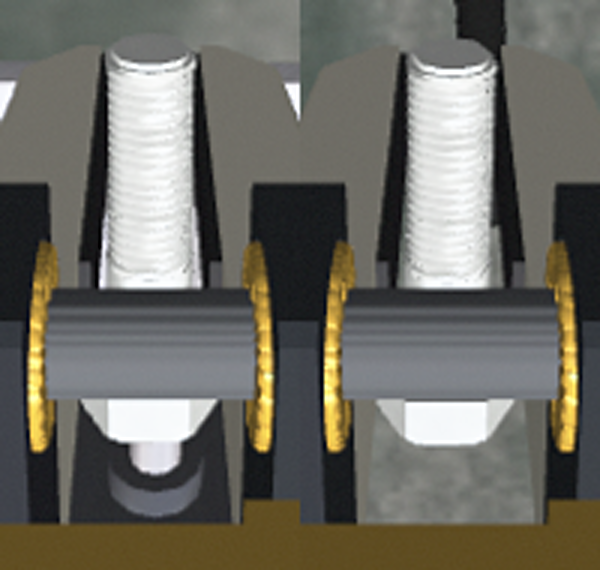

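Well aligned: the stop screw is at column ~155 in the crop and the head centre at ~151, so I'm about 0.8 mm off to the −y side. I correct that and lower into the V.

Emit:
jog_arm([
  [1, 0, 0.0008, 0.0005, -0.0015, 0, 0],
  [1, 0, 0.0008, 0.001, -0.0015, 0, 0],
  [1, 0, 0.0008, 0.0015, -0.0015, 0, 0],
  [1, 0, 0.0008, 0.002, -0.0015, 0, 0],
])

```text
t: 25.25
tool_pos: [0.5557, 0.1012, 0.0522]
orientation: [2.37, 2.062, 0.0]
force: [-0.6, 0.2, -1.0]
opening: 0.0138
```

```bash
python3 p.py
```

```text
t 25.25 rel ([-0.0005, -0.0, 0.0007], [0.0001, 0.0001, -0.0003]) F in fixture (u, left, up) [-0.14 -0.59 -0.96] open 0.013797206623769114 head at 0.0255
```

Emit:
jog_arm([
  [1, 0, 0, 0.0005, 0, 0, 0],
  [1, 0, 0, 0.001, 0, 0, 0],
  [1, 0, 0, 0.001, 0, 0, 0],
])

```text
t: 25.62
tool_pos: [0.556, 0.1012, 0.0514]
orientation: [2.37, 2.062, 0.001]
force: [0.5, -0.0, 0.4]
opening: 0.0141
```

```bash
python3 p.py
```

```text
t 25.625 rel ([-0.0005, -0.0003, -0.0001], [0.0007, -0.0, -0.0004]) F in fixture (u, left, up) [-0.04  0.46  0.38] open 0.014070818968043648 head at 0.0255
```

Emit:
jog_arm([
  [1, 0, 0, 0.0003, 0, 0, 0],
  [1, 0, 0, 0.0006, 0, 0, 0],
  [1, 0, 0, 0.0006, 0, 0, 0],
])

```text
t: 26.0
tool_pos: [0.5561, 0.1012, 0.0509]
orientation: [2.369, 2.062, 0.001]
force: [-0.7, 0.2, 2.3]
opening: 0.0141
```

```bash
python3 p.py
```

```text
t 26.0 rel ([-0.0005, -0.0004, -0.0006], [0.0009, -0.0001, -0.0004]) F in fixture (u, left, up) [-0.06 -0.74  2.34] open 0.01406152723118122 head at 0.0255
```

Emit:
jog_arm([
  [1, -0.001, 0, 0, 0, 0, 0],
  [1, -0.002, 0, 0, 0, 0, 0],
  [1, -0.003, 0, 0, 0, 0, 0],
  [1, -0.0035, 0, 0, 0, 0, 0],
])

```text
t: 26.5
tool_pos: [0.5556, 0.0978, 0.051]
orientation: [2.37, 2.062, 0.001]
force: [0.2, 3.0, 2.2]
opening: 0.0142
```

```bash
python3 p.py; python3 look.py pics/w24.png
```

```text
t 26.5 rel ([0.0029, -0.0004, -0.0005], [0.001, -0.0003, -0.0004]) F in fixture (u, left, up) [-3.04 -0.18  2.16] open 0.01423232573595978 head at 0.0289
```

View pics/w24.png

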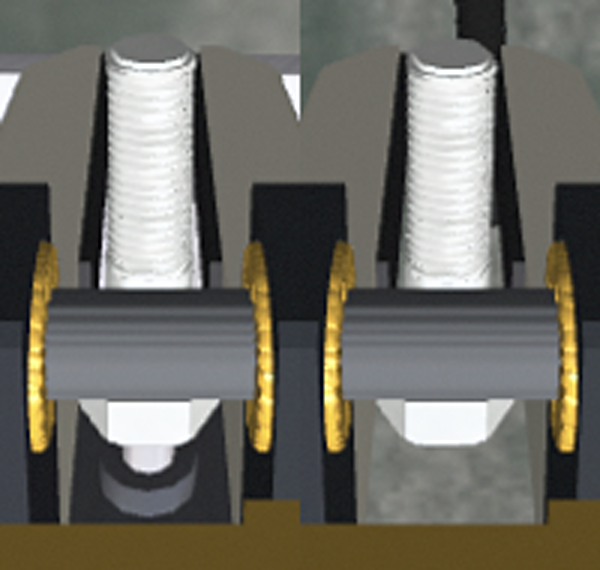

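Emit:
jog_arm([
  [1, -0.0007, 0, 0, 0, 0, 0],
  [1, -0.0014, 0, 0, 0, 0, 0],
  [1, -0.0014, 0, 0, 0, 0, 0],
])

```text
t: 26.92
tool_pos: [0.5554, 0.0963, 0.051]
orientation: [2.369, 2.062, 0.001]
force: [0.2, 1.3, 2.1]
opening: 0.0135
```

```bash
python3 p.py
```

```text
t 26.925 rel ([0.0044, -0.0004, -0.0005], [0.001, -0.0002, -0.0004]) F in fixture (u, left, up) [-1.31 -0.01  2.12] open 0.01347156289311192 head at 0.0304
```

Emit:
jog_arm([
  [1, -0.0007, 0, 0, 0, 0, 0],
  [1, -0.0012, 0, 0, 0, 0, 0],
  [1, -0.0012, 0, 0, 0, 0, 0],
])

```text
t: 27.3
tool_pos: [0.5553, 0.095, 0.051]
orientation: [2.37, 2.062, 0.001]
force: [-0.8, 2.6, 2.8]
opening: 0.0142
```

```bash
python3 p.py
```

```text
t 27.3 rel ([0.0056, -0.0004, -0.0005], [0.001, -0.0001, -0.0005]) F in fixture (u, left, up) [-2.45 -1.14  2.81] open 0.014214690260476512 head at 0.0316
```

Emit:
jog_arm([
  [1, -0.0005, 0, 0, 0, 0, 0],
  [1, -0.001, 0, 0, 0, 0, 0],
  [1, -0.001, 0, 0, 0, 0, 0],
])

```text
t: 27.68
tool_pos: [0.5552, 0.0946, 0.0511]
orientation: [2.37, 2.062, 0.003]
force: [0.4, 6.8, 2.7]
opening: 0.014
```

```bash
python3 p.py
```

```text
t 27.675 rel ([0.0061, -0.0004, -0.0004], [0.0012, -0.0011, -0.0004]) F in fixture (u, left, up) [-6.78 -0.59  2.69] open 0.014043403658179968 head at 0.0321
```

The axial force jumped to 6.8 N and motion stopped with the head at about +32 mm, so it's against the stop. I check by eye, then release.

```bash
python3 look.py pics/w25.png
```

```text
(no output)
```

View pics/w25.png

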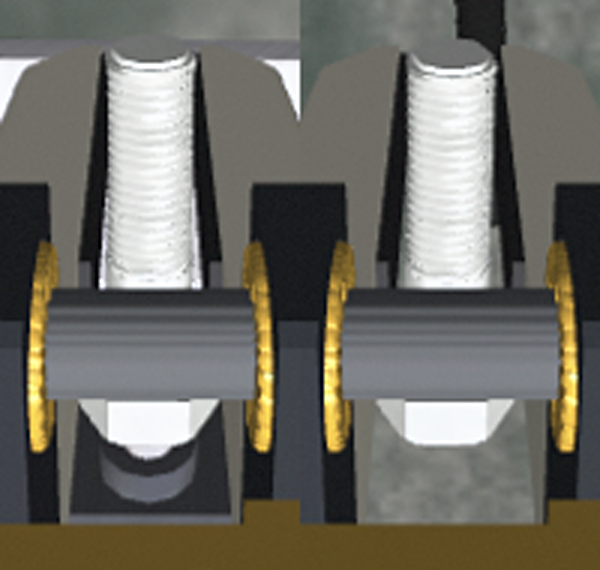

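Emit:
jog_arm([
  [1, 0, 0, 0, 0, 0, 0],
  [0.8, 0, 0, 0, 0, 0, 0],
  [0.7, 0, 0, 0, 0, 0, 0],
  [0.7, 0, 0, 0, 0, 0, 0],
], force=5)

```text
t: 28.22
tool_pos: [0.555, 0.0944, 0.0509]
orientation: [2.37, 2.062, 0.002]
force: [-0.3, 0.2, -0.1]
opening: 0.0272
```

```bash
python3 p.py; python3 look.py pics/w26.png
```

```text
t 28.225 rel ([0.0064, -0.0003, -0.0006], [0.0008, -0.0007, -0.0006]) F in fixture (u, left, up) [-0.15 -0.34 -0.1 ] open 0.02716512412086623 head at 0.0324
```

View pics/w26.png

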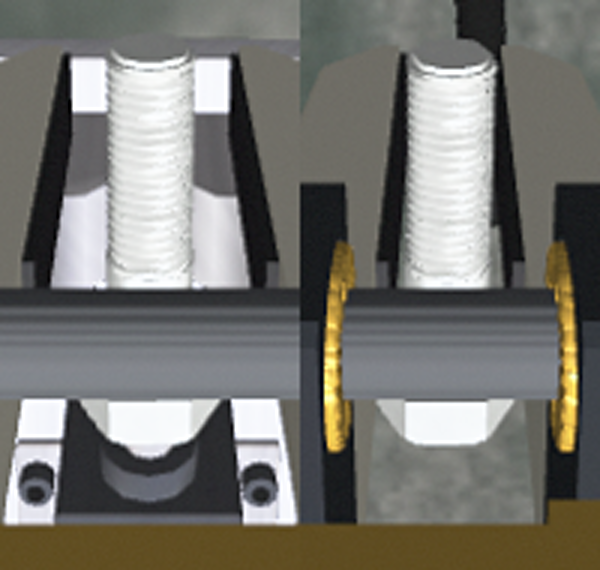

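The bolt lies free in the V with its head at the screw. Now I retreat upwards and over to the handle.

Emit:
jog_arm([
  [0.7, 0.002, 0, -0.01, 0, 0, 0],
  [0.7, 0.005, 0, -0.04, 0, 0, 0],
  [0.6, 0.01, 0, -0.09, 0, 0, 0],
  [0.6, 0.01, 0, -0.15, 0, 0, 0],
  [0.6, 0.01, 0, -0.2, 0, 0, 0],
])

```text
t: 28.9
tool_pos: [0.5565, 0.1044, 0.2545]
orientation: [2.369, 2.061, 0.005]
force: [1.0, -0.1, -0.1]
opening: 0.037
```

```bash
cat > hd.py <<'E'
from h import *
from plant import robot
s=robot.read_state()
u=np.array([np.cos(-1.709),np.sin(-1.709),0]);V=np.array([.5512,.069,.044])
O=V+.061*u;O[2]=0
Rm=toolR(-1.709+np.pi)
def tcp(q,up=0):
    e=1.376-q;return O+u*(.0395+.0993*np.cos(e))+np.array([0,0,.034+.0993*np.sin(e)-.005+up])
if __name__=="__main__":
    import sys
    F=(Rm.T@s["force"])*[-1,1,-1]
    d=s["tool_pos"]-O; x=d@u-.0395;z=d[2]+.005-.034
    print("t",round(s["t"],2),"F(u,y,up)",F.round(1),"open",round(s["opening"],4),"r,q now",round(float(np.hypot(x,z)),4),round(float(1.376-np.arctan2(z,x)),3))
    for a in sys.argv[1:]:
        q,up=map(float,a.split(","));print(a,rel(s,tcp(q,up),Rm))
E
python3 hd.py 0,.12 0,0; python3 - <<'E'
from h import *
from plant import robot
s=robot.read_state()
c=robot.read_camera("wrist");cv2.imwrite("pics/w27.png",c["image"][:,:,::-1])
E
```

```text
t 28.9 F(u,y,up) [-0.1  1.  -0.1] open 0.037 r,q now 0.2635 -0.738
0,.12 ([-0.1555, -0.0003, 0.0079], [0.0032, -0.0014, -0.0004])
0,0 ([-0.1557, -0.0007, 0.1279], [0.0032, -0.0014, -0.0004])
```

View pics/w27.png

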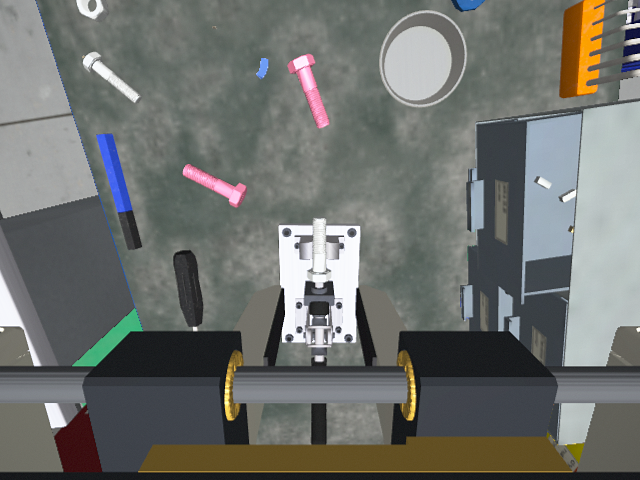

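The bolt is seated in the V, straight at column 319, and the handle is in line. Next, over the grip.

Emit:
jog_arm([
  [0.6, -0.04, 0, 0, 0, 0, 0],
  [0.6, -0.09, 0, 0, 0, 0, 0],
  [0.6, -0.14, 0, 0.005, 0.003, 0, 0],
  [0.6, -0.1555, -0.0005, 0.008, 0.003, -0.001, 0],
  [0.6, -0.1555, -0.0005, 0.008, 0.003, -0.001, 0],
])

```text
t: 29.58
tool_pos: [0.5372, -0.0497, 0.254]
orientation: [2.368, 2.056, 0.014]
force: [-0.3, 0.8, 0.1]
opening: 0.0371
```

```bash
python3 hd.py 0,.06 0,0; python3 - <<'E'
from h import *
from plant import robot
s=robot.read_state()
c=robot.read_camera("wrist");cv2.imwrite("pics/w28.png",c["image"][:,:,::-1])
E
```

```text
t 29.57 F(u,y,up) [-0.7 -0.4  0.1] open 0.0371 r,q now 0.2258 -0.111
0,.06 ([-0.0004, -0.0031, 0.0675], [0.0098, -0.003, -0.0023])
0,0 ([-0.0006, -0.0037, 0.1275], [0.0098, -0.003, -0.0023])
```

View pics/w28.png

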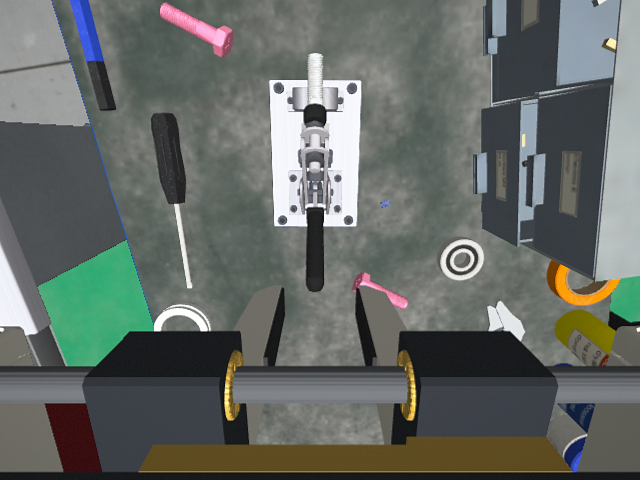

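Emit:
jog_arm([
  [0.6, 0, -0.0031, 0.03, 0.01, -0.003, -0.002],
  [0.6, 0, -0.0031, 0.06, 0.01, -0.003, -0.002],
  [0.6, 0, -0.0031, 0.065, 0.01, -0.003, -0.002],
  [0.6, 0, -0.0031, 0.065, 0.01, -0.003, -0.002],
])

```text
t: 30.12
tool_pos: [0.5353, -0.0473, 0.1897]
orientation: [-2.367, -2.065, -0.001]
force: [0.5, 0.6, 0.1]
opening: 0.0373
```

```bash
python3 hd.py 0,.06 0,0; python3 - <<'E'
from h import *
from plant import robot
s=robot.read_state()
c=robot.read_camera("wrist");cv2.imwrite("pics/w29.png",c["image"][:,:,::-1])
w=wristcam(c,s)
import hd
g=hd.O+hd.u*(.0395+.0993*np.cos(1.376))+np.array([0,0,.034+.0993*np.sin(1.376)])
d=hd.u*np.cos(1.08)+np.array([0,0,np.sin(1.08)])
print([proj(w,g+k*d+.0022*hd.Rm[:,1]).round(0) for k in(-.04,0,.04)])
E
```

```text
t 30.12 F(u,y,up) [-0.6  0.4  0.1] open 0.0373 r,q now 0.1616 -0.09
0,.06 ([-0.0024, -0.0003, 0.0032], [0.0001, -0.0005, 0.0023])
0,0 ([-0.0024, -0.0003, 0.0632], [0.0001, -0.0005, 0.0023])
[array([319., 233.]), array([319., 275.]), array([319., 329.])]
```

View pics/w29.png

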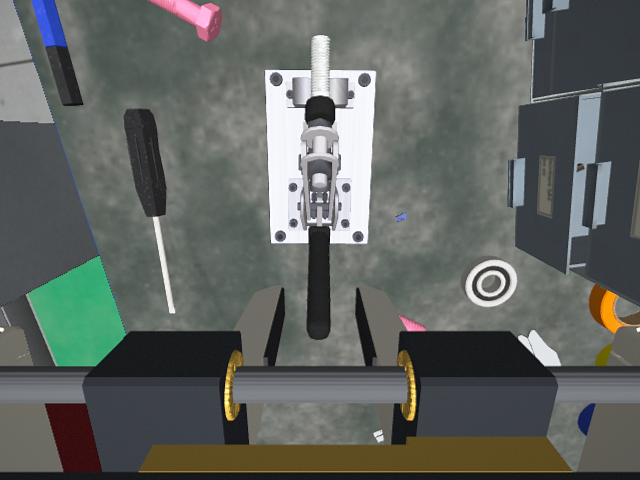

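The grip, at (319,228)–(319,338), matches the projected geometry. Now down and pinch.

Emit:
jog_arm([
  [0.6, -0.0024, 0, 0.025, 0, 0, 0.002],
  [0.6, -0.0024, 0, 0.05, 0, 0, 0.002],
  [0.6, -0.0024, 0, 0.062, 0, 0, 0.002],
  [0.6, -0.0024, 0, 0.063, 0, 0, 0.002],
])

```text
t: 30.68
tool_pos: [0.5356, -0.0499, 0.1277]
orientation: [2.369, 2.062, 0.002]
force: [-0.3, 0.2, -0.3]
opening: 0.0371
```

```bash
python3 hd.py 0,0
```

```text
t 30.68 F(u,y,up) [-0.2 -0.3 -0.3] open 0.0371 r,q now 0.1006 -0.001
0,0 ([0.0001, -0.001, 0.0012], [0.0014, -0.0004, 0.0])
```

Emit:
jog_arm([
  [0.8, 0, -0.001, 0.001, 0.001, 0, 0],
  [1, 0, -0.001, 0.001, 0.001, 0, 0],
  [1, 0, -0.001, 0.001, 0.001, 0, 0],
  [1, 0, -0.001, 0.001, 0.001, 0, 0],
], force=20)

```text
t: 31.18
tool_pos: [0.5343, -0.0497, 0.1275]
orientation: [-2.369, -2.062, -0.0]
force: [-6.2, 0.8, 6.6]
opening: 0.0141
```

```bash
python3 hd.py 0.06,0 0.14,0 .22,0 .3,0 .38,0
```

```text
t 31.18 F(u,y,up) [ 0.  -6.2  6.6] open 0.0141 r,q now 0.1004 -0.0
0.06,0 ([-0.0056, 0.0004, 0.0024], [-0.0003, -0.0003, -0.0001])
0.14,0 ([-0.0132, 0.0004, 0.0047], [-0.0003, -0.0003, -0.0001])
.22,0 ([-0.0206, 0.0004, 0.0076], [-0.0003, -0.0003, -0.0001])
.3,0 ([-0.0277, 0.0004, 0.0111], [-0.0003, -0.0003, -0.0001])
.38,0 ([-0.0346, 0.0004, 0.0151], [-0.0003, -0.0003, -0.0001])
```

Emit:
jog_arm([
  [1, -0.0056, 0, 0.0012, 0, 0, 0],
  [1, -0.0132, 0, 0.0036, 0, 0, 0],
  [1, -0.0206, 0, 0.0066, 0, 0, 0],
  [1, -0.0278, 0, 0.0102, 0, 0, 0],
  [1, -0.0348, 0, 0.0143, 0, 0, 0],
])

```text
t: 31.8
tool_pos: [0.5294, -0.0838, 0.114]
orientation: [-2.369, -2.062, -0.001]
force: [-5.0, 3.7, 5.7]
opening: 0.0135
```

```bash
python3 hd.py .38,0 0.46,0 0.54,0 .62,0 .7,0 .76,0
```

```text
t 31.8 F(u,y,up) [-2.9 -5.4  5.7] open 0.0135 r,q now 0.1006 0.37
.38,0 ([-0.0002, 0.0005, 0.0016], [-0.0005, -0.0013, 0.0])
0.46,0 ([-0.0067, 0.0005, 0.0062], [-0.0005, -0.0013, 0.0])
0.54,0 ([-0.0128, 0.0005, 0.0113], [-0.0005, -0.0013, 0.0])
.62,0 ([-0.0185, 0.0005, 0.0168], [-0.0005, -0.0013, 0.0])
.7,0 ([-0.0237, 0.0005, 0.0228], [-0.0005, -0.0013, 0.0])
.76,0 ([-0.0273, 0.0005, 0.0275], [-0.0005, -0.0013, 0.0])
```

Emit:
jog_arm([
  [1, -0.0069, -0.0005, 0.005, 0, 0, 0],
  [1, -0.0131, -0.0005, 0.0101, 0, 0, 0],
  [1, -0.0189, -0.0005, 0.0157, 0, 0, 0],
  [1, -0.0242, -0.0005, 0.0217, 0, 0, 0],
  [1, -0.0278, -0.0005, 0.0264, 0, 0, 0],
], force=30)

```text
t: 32.42
tool_pos: [0.5254, -0.1117, 0.0886]
orientation: [-2.37, -2.062, -0.001]
force: [-4.0, -0.6, 7.0]
opening: 0.0139
```

```bash
python3 hd.py .76,0 0.82,0 0.88,0 .94,0 1.0,0 1.06,0
```

```text
t 32.42 F(u,y,up) [ 1.1 -3.9  7. ] open 0.0139 r,q now 0.1014 0.748
.76,0 ([0.001, 0.0007, 0.0022], [0.0003, -0.001, -0.0004])
0.82,0 ([-0.0023, 0.0007, 0.0072], [0.0003, -0.001, -0.0004])
0.88,0 ([-0.0053, 0.0007, 0.0123], [0.0003, -0.001, -0.0004])
.94,0 ([-0.008, 0.0007, 0.0176], [0.0003, -0.001, -0.0004])
1.0,0 ([-0.0103, 0.0007, 0.0231], [0.0003, -0.001, -0.0004])
1.06,0 ([-0.0123, 0.0007, 0.0287], [0.0003, -0.001, -0.0004])
```

Emit:
jog_arm([
  [1, -0.003, 0, 0.006, 0, 0, 0],
  [1, -0.0061, 0, 0.0112, 0, 0, 0],
  [1, -0.0088, 0, 0.0166, 0, 0, 0],
  [1, -0.0112, 0, 0.0222, 0, 0, 0],
], force=45)

```text
t: 32.92
tool_pos: [0.5237, -0.1236, 0.0682]
orientation: [2.37, 2.062, 0.0]
force: [-11.7, -0.8, 17.9]
opening: 0.0133
```

```bash
python3 hd.py .94,0 1.0,0 1.06,0 1.12,0 1.165,0 1.18,0
```

```text
t 32.92 F(u,y,up) [  2.4 -11.5  17.9] open 0.0133 r,q now 0.1019 0.981
.94,0 ([0.0041, 0.0007, -0.0027], [0.0, 0.0, -0.0007])
1.0,0 ([0.0017, 0.0007, 0.0028], [0.0, 0.0, -0.0007])
1.06,0 ([-0.0003, 0.0007, 0.0084], [0.0, 0.0, -0.0007])
1.12,0 ([-0.002, 0.0007, 0.0141], [0.0, 0.0, -0.0007])
1.165,0 ([-0.003, 0.0007, 0.0184], [0.0, 0.0, -0.0007])
1.18,0 ([-0.0033, 0.0007, 0.0199], [0.0, 0.0, -0.0007])
```

Emit:
jog_arm([
  [1, -0.0012, -0.0008, 0.005, 0, 0, 0],
  [1, -0.0025, -0.0008, 0.01, 0, 0, 0],
  [1, -0.0035, -0.0008, 0.014, 0, 0, 0],
  [1, -0.004, -0.0008, 0.016, 0, 0, 0],
])

```text
t: 33.42
tool_pos: [0.5229, -0.1289, 0.0535]
orientation: [2.369, 2.06, -0.001]
force: [-2.6, -5.8, 5.8]
opening: 0.0134
```

```bash
python3 hd.py 1.12,0 1.165,0 1.18,0; python3 - <<'E'
from h import *
from plant import robot
s=robot.read_state()
c=robot.read_camera("wrist");cv2.imwrite("pics/w30.png",c["image"][:,:,::-1])
E
```

```text
t 33.42 F(u,y,up) [ 6.1 -1.8  5.8] open 0.0134 r,q now 0.1024 1.134
1.12,0 ([0.0033, 0.0007, -0.0007], [0.0016, 0.0019, -0.0012])
1.165,0 ([0.0023, 0.0007, 0.0037], [0.0016, 0.0019, -0.0012])
1.18,0 ([0.002, 0.0007, 0.0051], [0.0016, 0.0019, -0.0012])
```

View pics/w30.png

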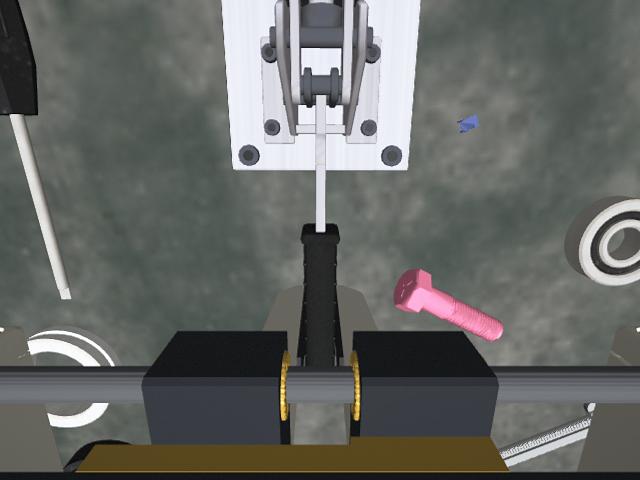

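Emit:
jog_arm([
  [1, -0.0002, 0, 0.002, 0, 0, 0],
  [1, -0.0004, 0, 0.0035, 0, 0, 0],
  [1, -0.0004, 0, 0.0035, 0, 0, 0],
])

```text
t: 33.85
tool_pos: [0.5227, -0.13, 0.0495]
orientation: [2.369, 2.059, -0.002]
force: [-1.9, -5.8, 0.4]
opening: 0.0134
```

```bash
python3 hd.py 1.165,0 1.18,0
```

```text
t 33.85 F(u,y,up) [ 6.  -1.1  0.4] open 0.0134 r,q now 0.1026 1.175
1.165,0 ([0.0034, 0.0008, -0.0003], [0.0016, 0.0028, -0.0014])
1.18,0 ([0.0031, 0.0008, 0.0011], [0.0016, 0.0028, -0.0014])
```

Emit:
jog_arm([
  [0.8, 0, 0, 0, 0, 0, 0],
  [0.65, 0, 0, 0, 0, 0, 0],
  [0.6, 0, 0, 0, 0, 0, 0],
  [0.6, 0, 0, 0, 0, 0, 0],
], force=20)

```text
t: 34.35
tool_pos: [0.5228, -0.1298, 0.0495]
orientation: [2.368, 2.059, -0.002]
force: [-1.2, -0.2, -0.6]
opening: 0.0367
```

Emit:
jog_arm([
  [0.6, 0, 0, -0.02, 0, 0, 0],
  [0.6, 0, 0, -0.06, 0, 0, 0],
  [0.6, 0, 0, -0.11, 0, 0, 0],
  [0.6, 0, 0, -0.16, 0, 0, 0],
  [0.6, 0, 0, -0.2, 0, 0, 0],
])

```text
t: 34.98
tool_pos: [0.5229, -0.1293, 0.2521]
orientation: [2.367, 2.058, 0.0]
force: [0.4, -0.4, 0.5]
opening: 0.0373
```

Emit:
jog_arm([
  [0.6, 0.03, 0, 0, 0, 0, 0],
  [0.6, 0.05, 0, 0, 0, 0, 0],
  [0.6, 0.05, 0, 0, 0, 0, 0],
  [0.6, 0.05, 0, 0, 0, 0, 0],
])

```text
t: 35.48
tool_pos: [0.5294, -0.0799, 0.2509]
orientation: [2.367, 2.06, -0.002]
force: [-0.2, 0.4, 0.1]
opening: 0.0371
```

```bash
python3 hd.py; python3 - <<'E'
from h import *
from plant import robot
s=robot.read_state()
c=robot.read_camera("wrist");cv2.imwrite("pics/w31.png",c["image"][:,:,::-1]);np.savez("w31.npz",**wristcam(c,s))
c=robot.read_camera("scene");np.savez("s31.npz",**c);cv2.imwrite("pics/c31.png",cv2.resize(c["image"][165:275,295:405,::-1],None,fx=5,fy=5,interpolation=cv2.INTER_CUBIC))
E
```

```text
t 35.48 F(u,y,up) [-0.4 -0.2  0.1] open 0.0371 r,q now 0.2274 0.027
```

View pics/w31.png

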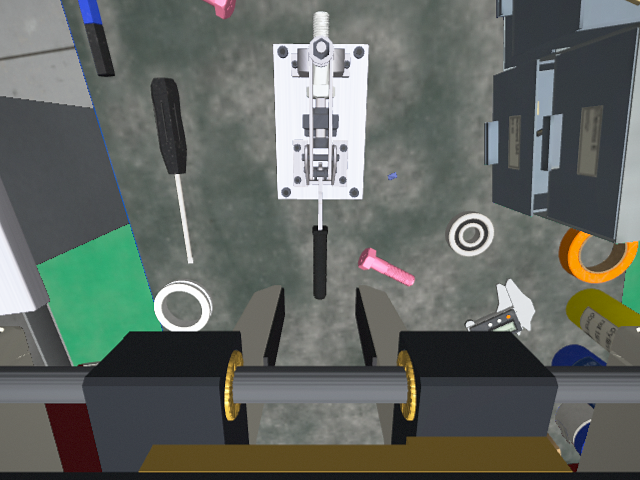

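View pics/c31.png

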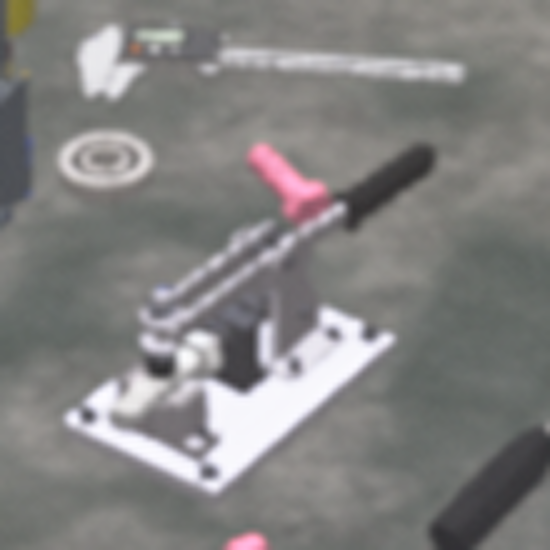

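The clamp has closed over centre: the handle is down at (320,262) and the pad sits on the bolt. I want a closer side view of the head against the stop.

Emit:
jog_arm([
  [0.6, 0.005, -0.015, 0, -0.13, 0, 0],
  [0.6, 0.01, -0.03, 0.01, -0.26, 0, 0],
  [0.6, 0.02, -0.04, 0.03, -0.4, 0, 0],
  [0.6, 0.02, -0.04, 0.04, -0.4, 0, 0],
  [0.6, 0.02, -0.04, 0.04, -0.4, 0, 0],
])

```text
t: 36.2
tool_pos: [0.4933, -0.0557, 0.2118]
orientation: [2.122, 1.845, 0.372]
force: [0.2, -0.4, 0.1]
opening: 0.037
```

Emit:
jog_arm([
  [0.6, 0, 0, 0, 0, 0, 0],
  [0.6, 0, 0, 0, 0, 0, 0],
])

```text
t: 36.45
tool_pos: [0.4951, -0.0564, 0.2139]
orientation: [2.122, 1.844, 0.372]
force: [1.1, -0.6, 0.7]
opening: 0.0371
```

```bash
python3 - <<'E'
from h import *
from plant import robot
s=robot.read_state();print(s['t'],s['tool_pos'])
c=robot.read_camera("wrist");np.savez("w32.npz",**wristcam(c,s))
im=c["image"][:,:,::-1];o=np.hstack([cv2.resize(im,(400,300)),cv2.resize(im[60:210,250:400],(300,300),interpolation=cv2.INTER_CUBIC)]);cv2.imwrite("pics/w32.png",o)
E
```

```text
36.45 [ 0.49511245 -0.05642226  0.2138925 ]
```

View pics/w32.png

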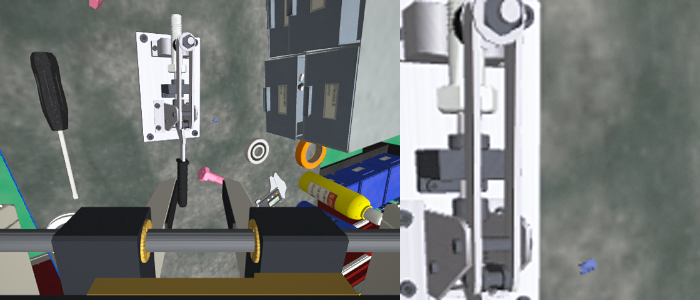

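```bash
python3 - <<'E'
from h import *
im=dict(np.load("w32.npz"))["image"][:,:,::-1]
cv2.imwrite("pics/w33.png",cv2.resize(im[80:180,245:320],None,fx=6,fy=6,interpolation=cv2.INTER_CUBIC))
E
```

```text
(no output)
```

View pics/w33.png

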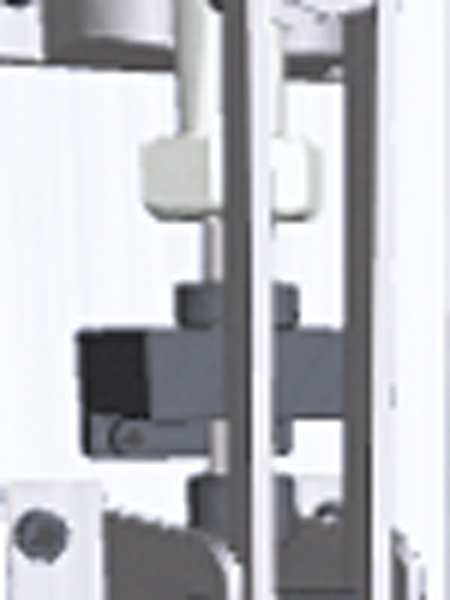

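The head's outer face meets the screw tip with no visible gap (crop (212,218)). The clamp has stayed shut on its own for 2 s with the gripper clear, so I hand in.

```bash
python3 -c "
from plant import robot
print(robot.read_state()['force'].round(1),robot.close_job())"
```

```text
the job is handed in; nothing more can be done
[ 0.4 -0.3 -0.8] None
```

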